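Put the jar away in the flip-lid counter bin

TASK

Press the thumb latch of the counter bin so that its lid pops fully open, stand the short wide jar upright on the floor of the bin, setting it down rather than dropping it, and then push the lid down until it snaps shut over the jar. Do not tip the jar over, and leave the tall bottle and the tin where they stand.

Things in the scene. Friction and masses are not known exactly. Their poses are not given: they have to be found in the camera images.
- bin: Grey open-topped box with a steel lid, fixed to the counter: 160 mm deep (its x, from -80 to +80), 200 mm wide (its y), rim 108 mm high, walls 6 mm. Origin at the centre of its underside, on the counter; its front, with the latch, faces its -x. A console 120 mm wide slopes down at 40 degrees from its front, to 165 mm before the origin.
- rail (a point): Middle of a level white rail, 14 mm thick, along the bin's y, 230 mm up and 120 mm in front of the bin's origin, on posts 16 mm square, 242 mm high, 150 mm to either side. It runs right above the latch button: an upright tool cannot come down there; one tilted 20 to 50 degrees, pointing down and to the bin's +x, reaches the button from in front, below the rail.
- bin_floor (a point): Centre of the bin's inner floor, 10 mm above the counter; axes as the bin's. The inside is 148 mm (x) by 188 mm (y) and 98 mm deep to the shut lid.
- thumb_face (a point): Middle of the face of the latch button, a black plate 44 mm long (down the slope) by 64 mm wide, standing 12 mm proud of the console, about 59 mm above the counter and 133 mm in front of the bin's origin. Its own z axis points out of the face, leaning 40 degrees from vertical towards the bin's -x; pressing goes against this z.
- thumb (a joint): Travel of the latch button in m: 0 out, 0.008 fully pressed. A spring returns it: 3.6 N at the start, 7 N at full travel. From about 0.002 m on the shut lid is let go; the lid's front edge is about 30 mm behind the button and swings up and away from it. The button also dips a few mm by itself as the closing lid snaps in.
- lid (a joint): Lid angle in rad: 0 shut and latched, 1.65 fully open, just past upright at the back of the bin. Let go, its spring opens it in about half a second and holds it there. It must be pushed all the way down (let go early, it springs open again) and snaps in with about 5 N at its front edge, or about 10 N half-way along it.
- lid_hinge (a point): Middle of the lid's hinge line, at the top of the bin's back wall (80 mm behind the bin's origin, 108 mm up). The lid turns about the bin's y axis here.
- lid_edge (a point): Middle of the top of the lid's front edge, moving with the lid: 178 mm from the hinge line. The lid is a flat plate 180 x 200 mm, 8 mm thick, its underside in line with the hinge; shut, its top is 116 mm above the counter; open, the edge stands 285 mm above it.
- jar_center (a point): Centre of the jar to put away: short, round amber glass jar, 58 mm across and 90 mm tall, with a brass cap and a blank label; its z axis runs up through the cap. This point is 45 mm above its underside. About 0.25 kg, loose on the counter.
- bottle_center (a point): Bystander: centre of a tall amber bottle, 60 mm across and 200 mm tall (point 100 mm above its underside). Leave alone.
- tin_center (a point): Bystander: centre of a steel tin, 72 mm across and 125 mm tall (point 62 mm above its underside). Leave alone.

How it is judged:
By the outcome, as a careful person would: the job done as asked, in the order asked, and still so for the second after the job is handed in, with the robot touching nothing.
It also fails if it takes over 72 s, if anything falls off the work surface, if the arm or the gripper's body presses on something with over 40 N, if the wrist force passes 120 N, or if a joint passes its speed limit or range.

ROBOT

A 6-joint arm with a two-finger parallel gripper is mounted at the origin on the work surface. World frame = base frame: x ahead of the robot, y to its left, z up, the work surface at z = 0. Lengths are in m, angles in degrees, forces in N, time in s.
With the tool pointing down it reaches from about 0.25 to 0.725 m from the base axis. Payload 9.7 kg.
Tool frame: the origin (TCP) lies midway between the tips of the shut fingers; the grasp point (between the pads) lies 19 mm behind it (bot.pinch_z is the distance from the TCP to the grasp point, in m); z points along the fingers, y is the direction in which the jaws open and shut (so a half turn about z gives the same grasp; the last joint's range is limited). The gripper opens to 85 mm and grips with 20 to 120 N. Pads are 22 mm wide; open, the fingers measure 114 mm over their backs; the gripper's body (76 mm by 85 mm) begins 54 mm behind the grasp point. The pads swing forward as they close: fully open they stand 13 mm farther back than shut.
Start: joints at [-66.635, 4.979, 10.078, 95.1, 0, 90], TCP at [0.218, -0.505, 0.231] pointing down, gripper open.
Joint ranges: [-179.16, 179.16], [-48.56, 103.87], [-65.8, 70.77], [-126.05, 130.52], [-82.76, 87.17], [-180, 180]. Speed limits (degrees/s): [127.2, 127.2, 147.25, 180, 180, 180].

INTERFACE

Orientations are given as [roll, pitch, yaw] about the fixed x, y, z axes, in that order (R = Rz(yaw) Ry(pitch) Rx(roll)).
In Python, from workcell import bot, imaging gives the robot as it stands.
- The arm moves only by the tool servo_tool, never from a script. Its argument "moves" is a list that holds one entry, the list of rows, each a list of 7 numbers: the turn, a rotation vector about the tool's x, y, z in rad, then the shift along the tool's x, y, z in cm, then the finger opening in cm, from 0 to 8.54. A call has 1 to 12 rows; each row shifts and turns the pose as measured when the row begins, along the tool's axes as they then stand; what a row does not reach is not made up. A row lasts 1/12 s, in which the tool goes at most 41.7 mm and 7.16 degrees, less where a joint would pass 70% of its speed; a pose out of reach is approached as far as the arm can. A call is refused whole if a number of a shift passes 4.17 or a number of a turn 0.125, either way. A call with a gripper value outside its range is refused whole. The fingers move at their own pace and stop on an object; "force" is the grip in N (left out, the last holds). Time passes only in rows, so rows that do not move let the fingers close. It gives the time, the measured TCP pose, the force and the opening at its end, in the units of the state.
- bot.get_obs(): the state, without advancing time (a new reading comes with each control period).
- imaging.camera(name): name is "side" or "top" or "wrist"; returns the picture (420x560x3 uint8, blue, green, red); there is no depth.
- imaging.calibration(name): a dict with "fx", "fy", "cx", "cy" (pixels), "camera_from_world" (4x4, takes a point from world to camera coordinates). Camera axes: x right, y down, z forward; pixel columns grow to the right and rows downward; lengths in m; the calibration is good to about 2 mm. A picture is of the moment at which its call begins: read the wrist's pose just before it. calibration takes no time and is no camera call; for the wrist camera it gives the pose at the moment of the call.
- bot.job_done(): hands the job in, once; it reports no verdict.
The state is a dict: "time": time; "q": joint angles; "qd": joint speeds; "joint_efforts": joint torques, N m; "ee_pos": TCP position; "tcp_rot": TCP orientation; "wrist_force": force on the tool from outside, world axes, zero at the start; "torque": the same for the moment, N m; "opening": finger opening in m.
Only numpy, scipy, OpenCV 4.12 (cv2) and the standard library are available. Lean on these libraries where they do the work, as an engineer would, in place of code of your own. Each camera call takes 0.05 s, during which the arm holds its last target.

## Working session

There is one attempt and no reset: what is moved stays moved. The work goes in short steps, Python scripts to look and compute and a tool call to move; the robot and the scene stay as the last step left them, time stands still between calls to the robot, and variables do not carry over. Pictures are saved under pics/ and viewed, and the job is handed in when it is done.

Besides the shell and the picture viewer there is one more tool, called after "Emit:" as a command line: name --argument value ..., lists and objects as JSON in quotes. servo_tool: Moves the arm, as the interface text tells. Its arguments: {"type":"object","properties":{"moves":{"type":"array","items":{"type":"array","items":{"type":"array","items":{"type":"number"}}}},"force":{"type":"number"}},"required":["moves"]}

```bash
mkdir -p pics; ls; python3 - <<'E'
from workcell import bot, imaging
import cv2
for n in ["side","top","wrist"]:
    c=imaging.calibration(n); print(n,c["fx"],c["cx"],c["cy"]); print(c["camera_from_world"])
    cv2.imwrite(f"pics/a_{n}.png",imaging.camera(n))
print(bot.get_obs())
E
```

```text
pics
side 455.35009206081634 272.65187720909813 206.87533106673607
[[-9.82063950e-01 -1.88547252e-01  5.75485611e-04  5.41522418e-01]
 [-1.30386922e-01  6.76919994e-01 -7.24416021e-01  2.42415847e-01]
 [ 1.36197092e-01 -7.11497896e-01 -6.89362819e-01  8.53303919e-01]
 [ 0.00000000e+00  0.00000000e+00  0.00000000e+00  1.00000000e+00]]
top 427.18001113957604 276.06471899988685 210.28512039435108
[[ 0.02041383 -0.99959791  0.01967978 -0.07593689]
 [-0.98361489 -0.02360621 -0.17873023  0.60216293]
 [ 0.17912293 -0.01570875 -0.98370128  1.09525198]
 [ 0.          0.          0.          1.        ]]
wrist 308.82905274487166 280.1955330088105 209.20334614700425
[[ 0.39659557 -0.91799194 -0.00165924 -0.54914325]
 [-0.88652341 -0.38346833  0.2588982  -0.03428051]
 [-0.23830273 -0.10120692 -0.96590319  0.37678624]
 [ 0.          0.          0.          1.        ]]
{'time': 0.15, 'q': array([-6.66334147e+01,  5.00453385e+00,  1.00440475e+01,  9.50998121e+01,
        1.99731836e-04,  8.99989998e+01]), 'qd': array([ 0.07786422,  0.04919021,  0.21727565, -0.05920465, -0.01789221,
       -0.02448591]), 'joint_efforts': array([-1.22775223e-04, -5.20761716e+01,  4.65044475e+01,  1.38795760e-02,
        5.52723964e-05, -1.26868875e-05]), 'ee_pos': array([ 0.21806598, -0.50472564,  0.230732  ]), 'tcp_rot': array([-1.79939702e+02, -2.00784389e-04,  2.33675853e+01]), 'wrist_force': array([0.31209583, 0.03160241, 0.54665409]), 'torque': array([ 0.00576662, -0.05341558, -0.00034197]), 'opening': 0.0854742298318}
```

View pics/a_side.png

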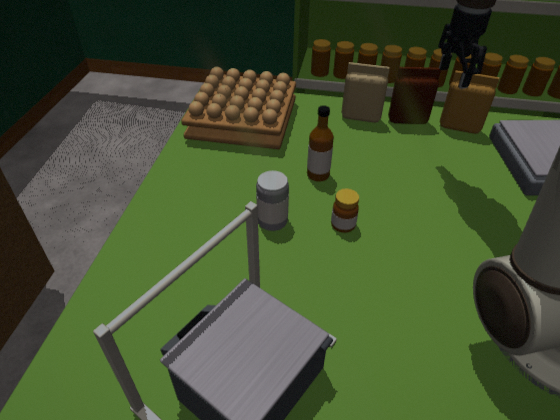

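View pics/a_top.png

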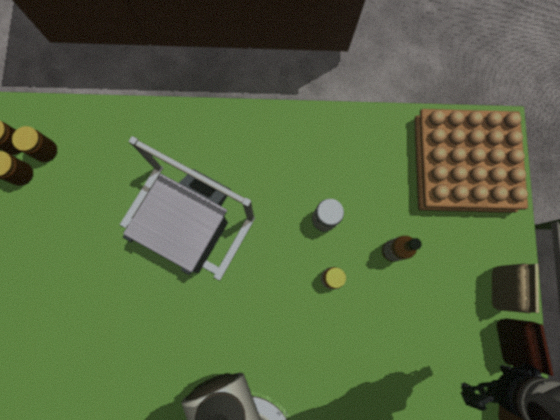

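View pics/a_wrist.png

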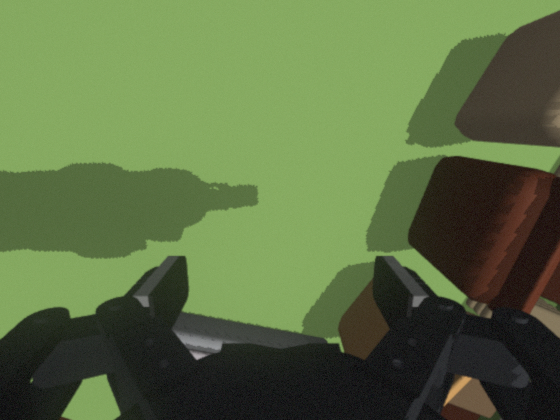

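The side view shows the bin (~250,350) with its rail; the jar with its yellow cap is at (345,210), the tin at (272,200) and the bottle at (320,150). In the top view the rail's post tops are near (134,142) and (248,203), and the bin front faces away from the robot. I'll zoom in.

```bash
python3 - <<'E'
import cv2
a=cv2.imread("pics/a_top.png")[125:300,110:350]; cv2.imwrite("pics/b_top.png",cv2.resize(a,None,fx=3.2,fy=3.2,interpolation=cv2.INTER_CUBIC))
a=cv2.imread("pics/a_side.png")[160:420,80:370]; cv2.imwrite("pics/b_side.png",cv2.resize(a,None,fx=2.3,fy=2.3,interpolation=cv2.INTER_CUBIC))
E
```

```text
(no output)
```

View pics/b_top.png

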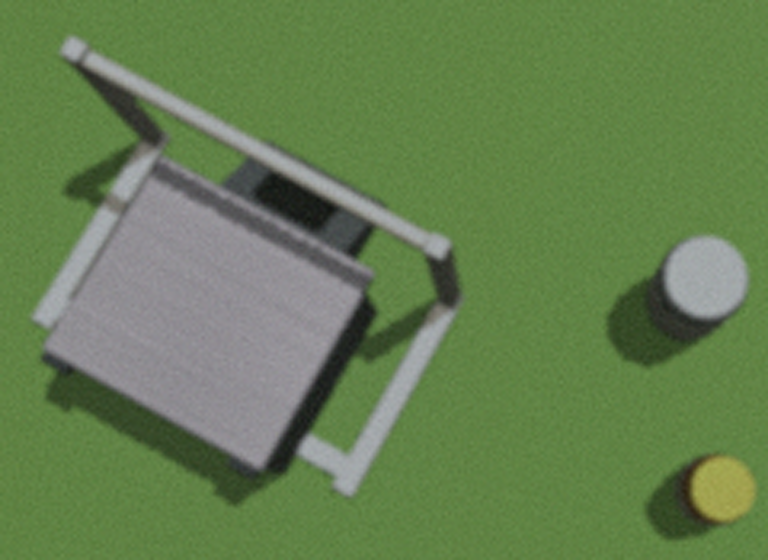

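View pics/b_side.png

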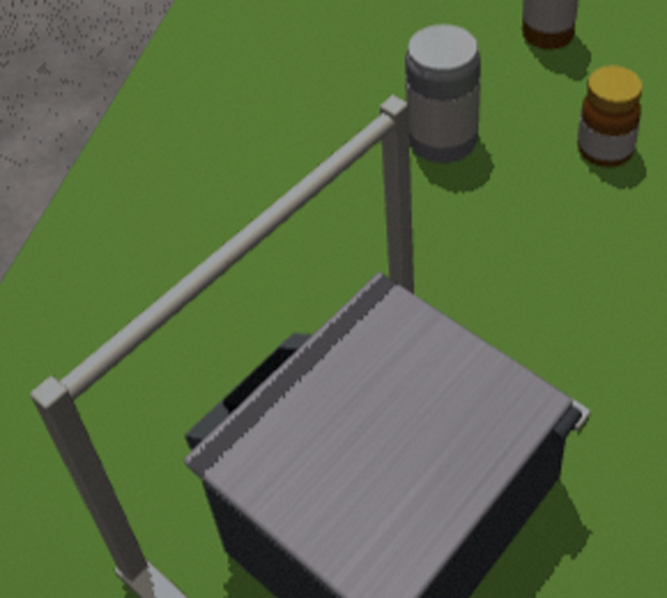

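```bash
cat > h.py <<'E'
import numpy as np, cv2
from scipy.optimize import least_squares
from scipy.spatial.transform import Rotation as R
from workcell import bot, imaging
def proj(c,P):
    T=c["camera_from_world"]; p=np.asarray(P)@T[:3,:3].T+T[:3,3]
    return np.c_[c["fx"]*p[:,0]/p[:,2]+c["cx"],c["fy"]*p[:,1]/p[:,2]+c["cy"]]
def onplane(c,uv,z):
    T=c["camera_from_world"]; d=T[:3,:3].T@np.array([(uv[0]-c["cx"])/c["fx"],(uv[1]-c["cy"])/c["fy"],1]); o=-T[:3,:3].T@T[:3,3]
    return o+d*(z-o[2])/d[2]
def b2w(x,P):
    c,s=np.cos(x[2]),np.sin(x[2]); P=np.atleast_2d(P)
    return np.c_[x[0]+c*P[:,0]-s*P[:,1],x[1]+s*P[:,0]+c*P[:,1],P[:,2]]
E
python3 - <<'E'
from h import *
t=imaging.calibration("top"); s=imaging.calibration("side")
T=lambda u,v:(110+u/3.2,125+v/3.2); S=lambda u,v:(80+u/2.3,160+v/2.3)
# bin -y is: front faces up-right(world +x,-y). 
obs=[(t,(-.12,.15,.242),T(438,243)),(t,(-.12,-.15,.242),T(73,47)),(t,(-.098,.1,.116),T(373,270)),(t,(-.098,-.1,.116),T(158,158)),(t,(.082,.1,.116),T(263,470)),(t,(.082,-.1,.116),T(42,352)),
(s,(-.12,.15,.242),S(393,105)),(s,(-.12,-.15,.242),S(52,388)),(s,(-.098,.1,.116),S(383,276)),(s,(-.098,-.1,.116),S(188,462)),(s,(.082,.1,.116),S(575,402))]
f=lambda x:np.concatenate([proj(c,b2w(x,P))[0]-uv for c,P,uv in obs])
r=least_squares(f,[.45,.2,np.pi-.5],loss="soft_l1"); print(r.x,np.degrees(r.x[2])); print(f(r.x).reshape(-1,2).round(1))
x=r.x
for n,P in dict(thumb=(-.133,0,.059),floor=(0,0,.01),hinge=(.08,0,.108),edge=(-.098,0,.116),rail=(-.12,0,.23)).items(): p=b2w(x,P)[0]; print(n,p.round(4),np.hypot(*p[:2]).round(3))
np.save("bin.npy",x)
a=imaging.camera("top");hs=cv2.cvtColor(a,cv2.COLOR_BGR2HSV)
m=cv2.inRange(hs,(20,120,80),(32,255,255))[240:310,310:360]
q=cv2.findNonZero(m).reshape(-1,2).mean(0)+[310,240]; print("cap",q,len(cv2.findNonZero(m)),onplane(t,q,.09))
a=imaging.camera("side");hs=cv2.cvtColor(a,cv2.COLOR_BGR2HSV)
m=cv2.inRange(hs,(15,120,100),(32,255,255))[180:245,325:370]
q=cv2.findNonZero(m[:28]).reshape(-1,2).mean(0)+[325,180]; print("cap s",q,onplane(s,q,.085))
print("tin",onplane(t,T(705,278),.125),"bottle",onplane(t,(414,243),.2))
E
```

```text
[0.54811584 0.19639236 2.667313  ] 152.82577759867246
[[-0.7  1.3]
 [-0.8  1.4]
 [ 0.6  0.9]
 [ 0.  -0.6]
 [-1.   1.3]
 [-1.1 -0.1]
 [ 0.4 -1.1]
 [-0.4  1. ]
 [-1.6 -3.4]
 [-2.1 -1.7]
 [ 0.4 -2.7]]
thumb [0.6664 0.1357 0.059 ] 0.68
floor [0.5481 0.1964 0.01  ] 0.582
hinge [0.4769 0.2329 0.108 ] 0.531
edge [0.6353 0.1516 0.116 ] 0.653
rail [0.6549 0.1416 0.23  ] 0.67
cap [334.78095238 277.33333333] 315 [ 0.42759478 -0.2148892   0.09      ]
cap s [346.98606272 195.93728223] [ 0.42600262 -0.22093431  0.085     ]
tin [ 0.59016072 -0.19880178  0.125     ] bottle [ 0.50754495 -0.38322047  0.2       ]
```

```bash
cat >> h.py <<'E'
def plan(targets, opens, pose=None, maxd=4.0, maxa=.12):
    """targets: list of (pos, Rotation) ; prints rows in tool axes, assuming rows reached."""
    o=bot.get_obs(); p=np.array(o["ee_pos"]); Rt=R.from_euler("xyz",o["tcp_rot"],degrees=True)
    if pose is not None: p,Rt=pose
    for (tp,tR),op in zip(targets,opens):
        n=0
        d=np.linalg.norm(tp-p)*100; a=(Rt.inv()*tR).magnitude()
        N=max(1,int(np.ceil(max(d/maxd,a/maxa))))
        P0=p.copy();rv=(Rt.inv()*tR).as_rotvec();R0=Rt
        print("-> ",tp.round(3),"rows",N)
        for i in range(1,N+1):
            np_=P0+(tp-P0)*i/N; 
            sh=Rt.inv().apply(np_-p)*100; w=rv/N
            print([round(float(v),3) for v in w]+[round(float(v),2) for v in sh]+[op])
            p=np_; Rt=R0*R.from_rotvec(rv*i/N)
    return p,Rt
def toolR(axis,ydir):
    z=np.array(axis)/np.linalg.norm(axis); y=np.array(ydir)-np.dot(ydir,z)*z; y/=np.linalg.norm(y)
    return R.from_matrix(np.c_[np.cross(y,z),y,z])
def st():
    o=bot.get_obs(); print("t",round(o["time"],2),"p",np.round(o["ee_pos"],4),"rpy",np.round(o["tcp_rot"],1),"F",np.round(o["wrist_force"],1),"open",round(o["opening"],4),"q",np.round(o["q"],1)); return o
E
python3 - <<'E'
from h import *
o=st(); c=imaging.calibration("wrist")["camera_from_world"]; C=-c[:3,:3].T@c[:3,3]
Rt=R.from_euler("xyz",o["tcp_rot"],degrees=True); print("cam in tool",Rt.inv().apply(C-o["ee_pos"]),"tool x,y",Rt.as_matrix().round(3))
x=np.load("bin.npy"); bx=np.array([np.cos(x[2]),np.sin(x[2]),0]); by=np.array([-bx[1],bx[0],0])
th=b2w(x,(-.133,0,.059))[0]
for s in (1,-1):
    for t in (22,28):
        t=np.radians(t); a=np.sin(t)*bx+np.cos(t)*np.array([0,0,-1]); Q=toolR(a,s*by); print(s,Q.as_euler("xyz",degrees=True), "rot from now",np.degrees((Rt.inv()*Q).as_rotvec()))
print(bx,by)
E
```

```text
t 0.25 p [ 0.2181 -0.5048  0.231 ] rpy [-180.    -0.    23.4] F [-0.1 -0.5 -0.2] open 0.0856 q [-66.6   5.   10.1  95.1   0.   90. ]
cam in tool [ 0.06444216 -0.00019055 -0.14124084] tool x,y [[ 0.918  0.397 -0.   ]
 [ 0.397 -0.918  0.001]
 [ 0.    -0.001 -1.   ]]
1 [180.         22.        -27.1742224] rot from now [  9.66497735 -20.53211563  49.90739091]
1 [180.         28.        -27.1742224] rot from now [ 12.30805573 -26.13071419  49.51166765]
-1 [-180.         -22.         152.8257776] rot from now [  24.77155551   11.66058711 -127.53907593]
-1 [180.        -28.        152.8257776] rot from now [  31.48222204   14.82871614 -126.3477151 ]
[-0.88962193  0.45669773  0.        ] [-0.45669773 -0.88962193  0.        ]
```

```bash
python3 - <<'E'
from h import *
x=np.load("bin.npy"); bx=np.array([np.cos(x[2]),np.sin(x[2]),0]); by=np.array([-bx[1],bx[0],0])
t=np.radians(25); a=np.sin(t)*bx-np.cos(t)*np.array([0,0,1]); Q=toolR(a,by)
Rt=R.from_euler("xyz",bot.get_obs()["tcp_rot"],degrees=True)
D=toolR([0,0,-1],by)
print((b2w(x,(-.133,0,.059))[0]-a*.05))
plan([(np.array([.33,-.40,.34]),R.from_rotvec((Rt).as_rotvec())),(np.array([.64,-.08,.33]),D)],[0,0])
E
```

```text
[0.68523408 0.12600112 0.10431539]
->  [ 0.33 -0.4   0.34] rows 5
[-0.0, -0.0, -0.0, 2.89, -1.04, -2.18, 0]
[-0.0, -0.0, -0.0, 2.89, -1.04, -2.18, 0]
[-0.0, -0.0, -0.0, 2.89, -1.04, -2.18, 0]
[-0.0, -0.0, -0.0, 2.89, -1.04, -2.18, 0]
[-0.0, -0.0, -0.0, 2.89, -1.04, -2.18, 0]
->  [ 0.64 -0.08  0.33] rows 12
[-0.0, 0.0, 0.074, 3.43, -1.42, 0.08, 0]
[-0.0, 0.0, 0.074, 3.32, -1.67, 0.08, 0]
[-0.0, 0.0, 0.074, 3.18, -1.91, 0.08, 0]
[-0.0, 0.0, 0.074, 3.03, -2.14, 0.08, 0]
[-0.0, 0.0, 0.074, 2.87, -2.36, 0.08, 0]
[-0.0, 0.0, 0.074, 2.69, -2.56, 0.08, 0]
[-0.0, 0.0, 0.074, 2.49, -2.75, 0.08, 0]
[-0.0, 0.0, 0.074, 2.28, -2.93, 0.08, 0]
[-0.0, 0.0, 0.074, 2.06, -3.09, 0.08, 0]
[-0.0, 0.0, 0.074, 1.83, -3.23, 0.08, 0]
[-0.0, 0.0, 0.074, 1.59, -3.36, 0.08, 0]
[-0.0, 0.0, 0.074, 1.34, -3.46, 0.08, 0]
```

Emit:
servo_tool --moves '[[[0, 0, 0, 2.9, -1.0, -2.2, 0], [0, 0, 0, 2.9, -1.0, -2.2, 0], [0, 0, 0, 2.9, -1.0, -2.2, 0], [0, 0, 0, 2.9, -1.0, -2.2, 0], [0, 0, 0, 2.9, -1.0, -2.2, 0], [0, 0, 0.074, 3.4, -1.4, 0, 0], [0, 0, 0.074, 3.3, -1.7, 0, 0], [0, 0, 0.074, 3.2, -1.9, 0, 0], [0, 0, 0.074, 3.0, -2.1, 0, 0], [0, 0, 0.074, 2.9, -2.4, 0, 0], [0, 0, 0.074, 2.7, -2.6, 0, 0], [0, 0, 0.074, 2.5, -2.8, 0, 0]]]'

```text
time: 1.25
ee_pos: [0.5221, -0.2074, 0.345]
tcp_rot: [-179.8, 0.0, -8.2]
wrist_force: [1.1, -0.9, 1.0]
opening: -0.0001
```

```bash
python3 - <<'E'
from h import *
x=np.load("bin.npy"); bx=np.array([np.cos(x[2]),np.sin(x[2]),0]); by=np.array([-bx[1],bx[0],0])
t=np.radians(25); a=np.sin(t)*bx-np.cos(t)*np.array([0,0,1]); Q=toolR(a,by)
D=toolR([0,0,-1],by)
plan([(np.array([.65,-.06,.31]),D),(np.array([.70,-.02,.18]),Q)],[0,0])
E
```

```text
->  [ 0.65 -0.06  0.31] rows 5
[-0.001, 0.0, 0.066, 2.11, -3.28, 0.71, 0]
[-0.001, 0.0, 0.066, 1.89, -3.41, 0.71, 0]
[-0.001, 0.0, 0.066, 1.66, -3.53, 0.71, 0]
[-0.001, 0.0, 0.066, 1.42, -3.63, 0.71, 0]
[-0.001, 0.0, 0.066, 1.18, -3.72, 0.7, 0]
->  [ 0.7  -0.02  0.18] rows 4
[0.0, -0.109, 0.0, 0.66, -1.46, 3.25, 0]
[0.0, -0.109, 0.0, 1.01, -1.46, 3.16, 0]
[0.0, -0.109, 0.0, 1.34, -1.46, 3.03, 0]
[0.0, -0.109, 0.0, 1.67, -1.46, 2.87, 0]
```

Emit:
servo_tool --moves '[[[0, 0, 0.066, 2.1, -3.3, 0.7, 0], [0, 0, 0.066, 1.9, -3.4, 0.7, 0], [0, 0, 0.066, 1.7, -3.5, 0.7, 0], [0, 0, 0.066, 1.4, -3.6, 0.7, 0], [0, 0, 0.066, 1.2, -3.7, 0.7, 0], [0, -0.109, 0, 0.7, -1.5, 3.2, 0], [0, -0.109, 0, 1.0, -1.5, 3.2, 0], [0, -0.109, 0, 1.3, -1.5, 3.0, 0], [0, -0.109, 0, 1.7, -1.5, 2.9, 0]]]'

```text
time: 2.0
ee_pos: [0.6472, -0.1052, 0.2154]
tcp_rot: [-173.6, 21.7, -11.9]
wrist_force: [1.7, -0.1, 0.7]
opening: -0.0
```

```bash
python3 - <<'E'
from h import *
st()
x=np.load("bin.npy"); bx=np.array([np.cos(x[2]),np.sin(x[2]),0]); by=np.array([-bx[1],bx[0],0])
t=np.radians(25); a=np.sin(t)*bx-np.cos(t)*np.array([0,0,1]); Q=toolR(a,by)
p=b2w(x,(-.133,0,.059))[0]-a*.05
plan([(p+[.01,-.005,.0],Q)],[0])
E
```

```text
t 2.0 p [ 0.6472 -0.1052  0.2154] rpy [-173.6   21.7  -11.9] F [ 1.7 -0.1  0.7] open -0.0 q [-12.   51.8  69.5 129.5   6.4 179.9]
->  [0.695 0.121 0.104] rows 7
[-0.001, -0.006, 0.035, 0.59, -3.12, 1.83, 0]
[-0.001, -0.006, 0.035, 0.49, -3.14, 1.83, 0]
[-0.001, -0.006, 0.035, 0.39, -3.16, 1.82, 0]
[-0.001, -0.006, 0.035, 0.29, -3.17, 1.82, 0]
[-0.001, -0.006, 0.035, 0.19, -3.18, 1.81, 0]
[-0.001, -0.006, 0.035, 0.09, -3.19, 1.81, 0]
[-0.001, -0.006, 0.035, -0.01, -3.19, 1.81, 0]
```

```bash
python3 - <<'E'
from h import *
q0=np.array([-66.635,4.979,10.078,95.1,0,90]); R0=R.from_euler("xyz",[180,0,23.365],degrees=True)
o=bot.get_obs(); q1=o["q"]; R1=R.from_euler("xyz",o["tcp_rot"],degrees=True)
e=lambda a,v:R.from_euler(a,v,degrees=True)
for s5 in(1,-1):
  for s6 in (1,-1):
    F=lambda q:e("z",q[0])*e("y",q[1]-q[2]+q[3])*e("z",s5*q[4])*e("x",s6*q[5])
    M0=F(q0).inv()*R0; print(s5,s6,np.degrees((F(q1)*M0).inv().__mul__(R1).magnitude()),M0.as_matrix().round(2).tolist())
a=R1.as_matrix()[:,2];p=o["ee_pos"];n=np.array([-np.sin(np.radians(q1[0])),np.cos(np.radians(q1[0])),0]); print("L",n@p/(n@a), n@p, n@a)
E
```

```text
1 1 0.0010000000000343376 [[0.0, -0.0, 1.0], [0.0, 1.0, 0.0], [-1.0, 0.0, 0.0]]
1 -1 179.88705364222793 [[0.0, -0.0, 1.0], [0.0, -1.0, -0.0], [1.0, 0.0, 0.0]]
-1 1 12.783975282968864 [[0.0, -0.0, 1.0], [0.0, 1.0, 0.0], [-1.0, 0.0, 0.0]]
-1 -1 179.88775566404294 [[0.0, -0.0, 1.0], [0.0, -1.0, -0.0], [1.0, 0.0, 0.0]]
L 0.284999999999999 0.03172656713406739 0.11132128818971056
```

```bash
cat >> h.py <<'E'
e_=lambda a,v:R.from_euler(a,v,degrees=True)
M0=R.from_matrix([[0,0,1],[0,1,0],[-1,0,0]])
def ori(p,Q,L=.285):
    """joint q1, beta=q2-q3+q4, q5, q6 and wrist (rho,z) for a pose"""
    a=Q.as_matrix()[:,2]; w=p-L*a; q1=np.degrees(np.arctan2(w[1],w[0]))
    B=e_("z",q1).inv()*Q*M0.inv()   # = Ry(b)Rz(q5)Rx(q6)
    b,q5,q6=B.as_euler("YZX",degrees=True)
    return np.round([q1,b,q5,q6],1),np.round([np.hypot(*w[:2]),w[2]],3)
def log():
    o=bot.get_obs(); Q=R.from_euler("xyz",o["tcp_rot"],degrees=True); w=o["ee_pos"]-.285*Q.as_matrix()[:,2]
    open("log.txt","a").write(f'{o["q"][1]} {o["q"][2]} {np.hypot(*w[:2])} {w[2]}\n')
E
python3 - <<'E'
from h import *
log(); open("log.txt","a").write("4.979 10.078 0.5497 0.516\n"); print(open("log.txt").read())
x=np.load("bin.npy"); th=b2w(x,(-.133,0,.059))[0]
for lean in ((.1,-.995),(.3,-.95),(0,-1)):
  for T in (40,47):
    t=np.radians(T); a=-np.array([np.sin(t)*lean[0],np.sin(t)*lean[1],np.cos(t)])
    for k in (0,90,180,270):
        Q=toolR(a,[0,1,0])*e_("z",k)
        print(lean,T,k,ori(th,Q),"x dir",Q.as_matrix()[:,0].round(2))
E
```

```text
51.78494647489025 69.54869910192444 0.759715333432773 0.47848782316215616
4.979 10.078 0.5497 0.516

(0.1, -0.995) 40 0 (array([-3.9, 98. , 39.3, -5. ]), array([0.686, 0.277])) x dir [-1.    0.    0.08]
(0.1, -0.995) 40 90 (array([-3.9, 98. , 39.3, 85. ]), array([0.686, 0.277])) x dir [0.05 0.77 0.64]
(0.1, -0.995) 40 180 (array([ -3.9,  98. ,  39.3, 175. ]), array([0.686, 0.277])) x dir [ 1.    0.   -0.08]
(0.1, -0.995) 40 270 (array([ -3.9,  98. ,  39.3, -95. ]), array([0.686, 0.277])) x dir [-0.05 -0.77 -0.64]
(0.1, -0.995) 47 0 (array([ -6. , 102.3,  45.7,  -8.5]), array([0.691, 0.253])) x dir [-0.99  0.    0.11]
(0.1, -0.995) 47 90 (array([ -6. , 102.3,  45.7,  81.5]), array([0.691, 0.253])) x dir [0.08 0.69 0.72]
(0.1, -0.995) 47 180 (array([ -6. , 102.3,  45.7, 171.5]), array([0.691, 0.253])) x dir [ 0.99  0.   -0.11]
(0.1, -0.995) 47 270 (array([ -6. , 102.3,  45.7, -98.5]), array([0.691, 0.253])) x dir [-0.08 -0.69 -0.72]
(0.3, -0.95) 40 0 (array([ -3.1, 106.4,  36.9,  -3.7]), array([0.723, 0.278])) x dir [-0.97 -0.    0.24]
(0.3, -0.95) 40 90 (array([ -3.1, 106.4,  36.9,  8
[... 752 characters left out ...]
277])) x dir [-1.  0.  0.]
(0, -1) 40 90 (array([-4.1, 93.4, 39.9, 84.7]), array([0.668, 0.277])) x dir [-0.    0.77  0.64]
(0, -1) 40 180 (array([ -4.1,  93.4,  39.9, 174.7]), array([0.668, 0.277])) x dir [1. 0. 0.]
(0, -1) 40 270 (array([ -4.1,  93.4,  39.9, -95.3]), array([0.668, 0.277])) x dir [ 0.   -0.77 -0.64]
(0, -1) 47 0 (array([-6.2, 96.6, 46.6, -9.1]), array([0.67 , 0.253])) x dir [-1.  0.  0.]
(0, -1) 47 90 (array([-6.2, 96.6, 46.6, 80.9]), array([0.67 , 0.253])) x dir [-0.    0.68  0.73]
(0, -1) 47 180 (array([ -6.2,  96.6,  46.6, 170.9]), array([0.67 , 0.253])) x dir [1. 0. 0.]
(0, -1) 47 270 (array([ -6.2,  96.6,  46.6, -99.1]), array([0.67 , 0.253])) x dir [ 0.   -0.68 -0.73]
```

```bash
python3 - <<'E'
from h import *
x=np.load("bin.npy"); th=b2w(x,(-.133,0,.059))[0]
t=np.radians(47); a=-np.array([np.sin(t)*.1,np.sin(t)*.995,np.cos(t)]); Q=toolR(a,[0,1,0])*e_("z",180)
print(th-a*.08)
plan([(np.array([.70,.06,.14]),Q)],[0])
E
```

```text
[0.67228638 0.19386731 0.11355987]
->  [0.7  0.06 0.14] rows 9
[-0.108, 0.038, -0.011, 0.49, -1.83, 0.92, 0]
[-0.108, 0.038, -0.011, 0.48, -1.91, 0.73, 0]
[-0.108, 0.038, -0.011, 0.48, -1.97, 0.54, 0]
[-0.108, 0.038, -0.011, 0.48, -2.02, 0.35, 0]
[-0.108, 0.038, -0.011, 0.5, -2.04, 0.15, 0]
[-0.108, 0.038, -0.011, 0.52, -2.04, -0.05, 0]
[-0.108, 0.038, -0.011, 0.55, -2.01, -0.25, 0]
[-0.108, 0.038, -0.011, 0.58, -1.97, -0.45, 0]
[-0.108, 0.038, -0.011, 0.63, -1.9, -0.63, 0]
```

```bash
python3 - <<'E'
from h import *
x=np.load("bin.npy"); th=b2w(x,(-.133,0,.059))[0]
t=np.radians(47); a=np.array([-np.sin(t)*.1,np.sin(t)*.995,-np.cos(t)]); Q=toolR(a,[0,1,0])*e_("z",180)
print(th-a*.08,ori(th-a*.08,Q))
plan([(np.array([.70,.06,.14]),Q)],[0])
E
```

```text
[0.67228638 0.07743581 0.11355987] (array([-10.6, 106.8,  44.6, 165.1]), array([0.705, 0.308]))
->  [0.7  0.06 0.14] rows 7
[0.092, 0.022, -0.044, 0.63, -2.35, 1.18, 0]
[0.092, 0.022, -0.044, 0.7, -2.2, 1.4, 0]
[0.092, 0.022, -0.044, 0.76, -2.03, 1.61, 0]
[0.092, 0.022, -0.044, 0.81, -1.84, 1.81, 0]
[0.092, 0.022, -0.044, 0.84, -1.62, 1.99, 0]
[0.092, 0.022, -0.044, 0.86, -1.4, 2.15, 0]
[0.092, 0.022, -0.044, 0.87, -1.15, 2.28, 0]
```

Emit:
servo_tool --moves '[[[0.092, 0.022, -0.044, 0.6, -2.4, 1.2, 0], [0.092, 0.022, -0.044, 0.7, -2.2, 1.4, 0], [0.092, 0.022, -0.044, 0.8, -2.0, 1.6, 0], [0.092, 0.022, -0.044, 0.8, -1.8, 1.8, 0], [0.092, 0.022, -0.044, 0.8, -1.6, 2.0, 0], [0.092, 0.022, -0.044, 0.9, -1.4, 2.2, 0], [0.092, 0.022, -0.044, 0.9, -1.2, 2.3, 0]]]'

```text
time: 2.58
ee_pos: [0.7056, 0.0643, 0.0771]
tcp_rot: [-130.9, 10.2, 0.6]
wrist_force: [-0.2, 0.6, -0.1]
opening: -0.0001
```

```bash
python3 - <<'E'
from h import *
st();log()
for n in ("side","top"): cv2.imwrite(f"pics/c_{n}.png",imaging.camera(n))
x=np.load("bin.npy"); th=b2w(x,(-.133,0,.059))[0]
t=np.radians(47); a=np.array([-np.sin(t)*.1,np.sin(t)*.995,-np.cos(t)]); Q=toolR(a,[0,1,0])*e_("z",180)
n=b2w((0,0,x[2]),(-np.sin(np.radians(40)),0,np.cos(np.radians(40))))[0]
print(n)
plan([(th+n*.025,Q)],[0])
E
```

```text
t 2.58 p [0.7056 0.0643 0.0771] rpy [-130.9   10.2    0.6] F [-0.2  0.6 -0.1] open -0.0001 q [-11.5  44.8  33.7 101.7  45.7 162.9]
[ 0.57183796 -0.29355964  0.76604444]
->  [0.681 0.128 0.078] rows 2
[-0.02, 0.031, -0.026, -1.12, -2.11, 2.36, 0]
[-0.02, 0.031, -0.026, -1.14, -2.18, 2.28, 0]
```

View pics/c_side.png

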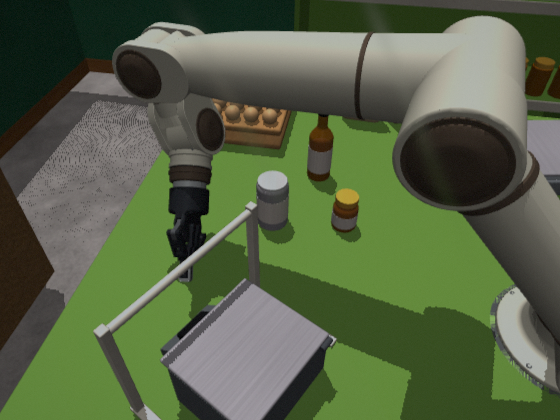

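View pics/c_top.png

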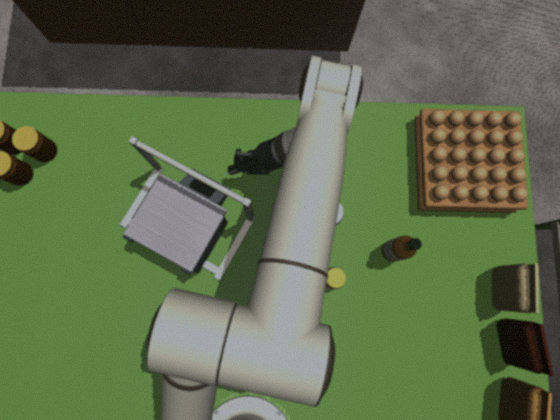

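The gripper tip (side ≈(186,277), top ≈(237,160)) is in front of the rail and clear of the tin and post. I'll go on to the button.

Emit:
servo_tool --moves '[[[-0.02, 0.03, -0.026, -1.1, -2.1, 2.3, 0], [-0.02, 0.03, -0.026, -1.1, -2.2, 2.3, 0], [0, 0, 0, 0, 0, 0, 0]]]'

```text
time: 2.93
ee_pos: [0.6801, 0.1259, 0.0677]
tcp_rot: [-133.7, 7.1, -0.2]
wrist_force: [-0.2, -0.3, -0.1]
opening: 0.0003
```

```bash
python3 - <<'E'
from h import *
st();log()
for n in ("side","wrist"): 
    a=imaging.camera(n); cv2.imwrite(f"pics/d_{n}.png",a if n=="wrist" else cv2.resize(a[150:390,80:340],None,fx=2.4,fy=2.4))
x=np.load("bin.npy"); th=b2w(x,(-.133,0,.059))[0]
n=b2w((0,0,x[2]),(-np.sin(np.radians(40)),0,np.cos(np.radians(40))))[0]
o=bot.get_obs();Q=R.from_euler("xyz",o["tcp_rot"],degrees=True)
print("height over face",n@(o["ee_pos"]-th))
plan([(th+n*.006,Q),(th-n*.008,Q)],[0,0],maxd=1)
E
```

```text
t 2.93 p [0.6801 0.1259 0.0677] rpy [-133.7    7.1   -0.2] F [-0.2 -0.3 -0.1] open 0.0003 q [ -6.5  33.7  17.9  87.7  45.2 171.1]
height over face 0.021523484723194448
->  [0.67  0.134 0.064] rows 2
[0.0, 0.0, 0.0, -0.61, -0.1, 0.67, 0]
[0.0, 0.0, 0.0, -0.61, -0.1, 0.67, 0]
->  [0.662 0.138 0.053] rows 2
[0.0, 0.0, 0.0, -0.33, 0.28, 0.55, 0]
[0.0, 0.0, 0.0, -0.33, 0.28, 0.55, 0]
```

View pics/d_side.png

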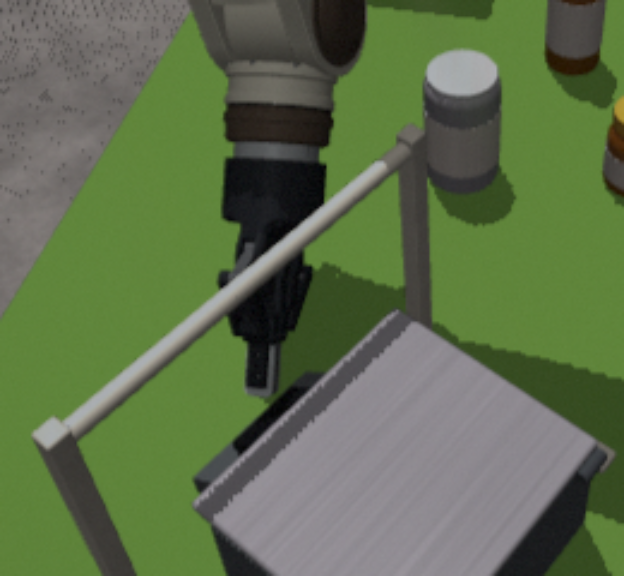

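View pics/d_wrist.png

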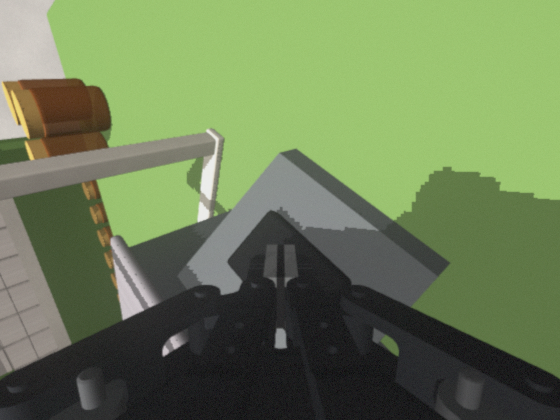

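The tip sits over the black button (wrist ≈(282,250), inside the button's diamond). Pressing.

Emit:
servo_tool --moves '[[[0, 0, 0, -0.6, -0.1, 0.7, 0], [0, 0, 0, -0.6, -0.1, 0.7, 0], [0, 0, 0, -0.3, 0.3, 0.5, 0], [0, 0, 0, -0.2, 0.1, 0.3, 0]]]'

```text
time: 3.37
ee_pos: [0.6694, 0.1327, 0.0617]
tcp_rot: [-134.1, 6.4, -0.5]
wrist_force: [3.3, -0.6, 2.9]
opening: 0.0003
```

```bash
python3 - <<'E'
from h import *
st();log()
for n in ("side",): 
    a=imaging.camera(n); cv2.imwrite(f"pics/e_{n}.png",a if n=="wrist" else cv2.resize(a[150:390,80:340],None,fx=2.4,fy=2.4))
x=np.load("bin.npy"); th=b2w(x,(-.133,0,.059))[0]
n=b2w((0,0,x[2]),(-np.sin(np.radians(40)),0,np.cos(np.radians(40))))[0]
print("height over face",n@(bot.get_obs()["ee_pos"]-th))
E
```

```text
t 3.37 p [0.6694 0.1327 0.0617] rpy [-134.1    6.4   -0.5] F [ 3.3 -0.6  2.9] open 0.0003 q [ -6.   31.1  13.9  84.6  45.1 172.3]
height over face 0.004593340163097741
```

View pics/e_side.png

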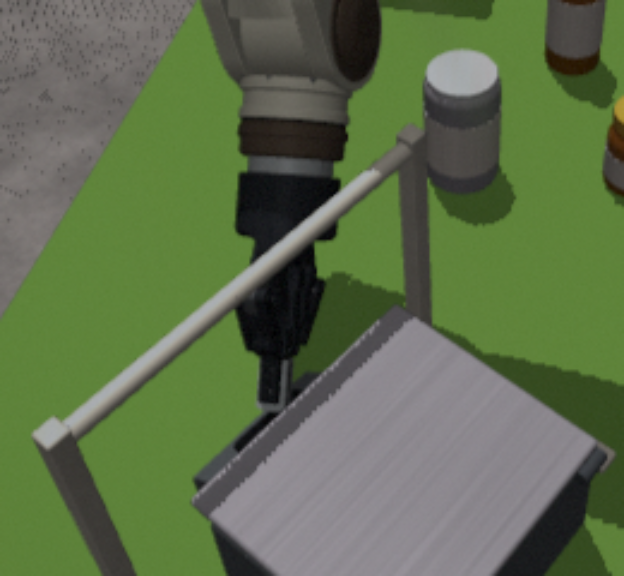

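Contact made (4.4 N). Pressing further.

Emit:
servo_tool --moves '[[[0, 0, 0, -0.3, 0.2, 0.4, 0], [0, 0, 0, -0.2, 0.2, 0.4, 0], [0, 0, 0, -0.1, 0.1, 0.3, 0]]]'

```text
time: 3.67
ee_pos: [0.6663, 0.135, 0.0562]
tcp_rot: [-134.0, 5.9, -0.7]
wrist_force: [-1.5, -14.2, 21.9]
opening: -0.0003
```

```bash
python3 - <<'E'
from h import *
st()
a=imaging.camera("side"); cv2.imwrite(f"pics/f_side.png",a)
E
```

```text
t 3.67 p [0.6663 0.135  0.0562] rpy [-134.     5.9   -0.7] F [ -1.5 -14.2  21.9] open -0.0003 q [ -5.9  30.2  11.9  82.8  45.3 172.7]
```

View pics/f_side.png

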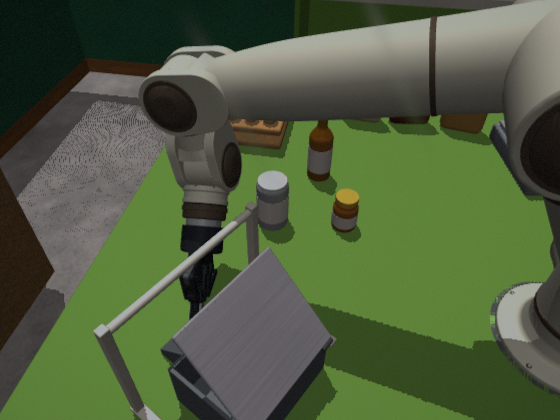

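The lid is swinging up. Backing out the way I came.

Emit:
servo_tool --moves '[[[0, 0, 0, 0.5, -0.4, -0.8, 0], [0, 0, 0, 0.6, 0, -1.2, 0], [0, 0, 0, 1.0, 1.5, -2.2, 0], [0, 0, 0, 1.0, 2.0, -2.2, 0], [0, 0, 0, 0.6, 2.4, -2.2, 0], [0, 0, 0, 0, 2.4, -2.6, 0]]]'

```text
time: 4.22
ee_pos: [0.7044, -0.0013, 0.0759]
tcp_rot: [-134.1, 5.7, -0.3]
wrist_force: [0.7, -0.6, -1.1]
opening: 0.0002
```

```bash
python3 - <<'E'
from h import *
st();log()
for n in ("side","top"):
  a=imaging.camera(n); cv2.imwrite(f"pics/g_{n}.png",a)
D0=ori(np.array([.427,-.217,.25]),R.from_euler("xyz",[180,0,0],degrees=True)); print(D0)
E
```

```text
t 4.22 p [ 0.7044 -0.0013  0.0759] rpy [-134.1    5.7   -0.3] F [ 0.7 -0.6 -1.1] open 0.0002 q [-15.9  42.9  32.3 100.   42.3 158.8]
(array([-26.9,  90. ,  -0. , 153.1]), array([0.479, 0.535]))
```

View pics/g_side.png

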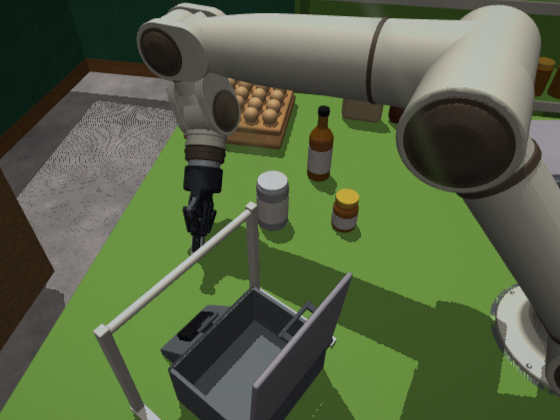

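View pics/g_top.png

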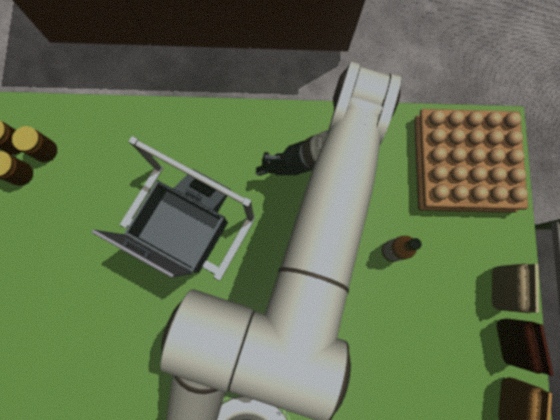

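The lid is fully open and upright (top view, thin plate (95,232)-(185,275)). On to the jar.

```bash
python3 - <<'E'
from h import *
Y=R.from_euler("xyz",[180,0,63],degrees=True)
o=bot.get_obs(); Q0=R.from_euler("xyz",o["tcp_rot"],degrees=True); rv=(Q0.inv()*Y).as_rotvec(); print(np.degrees(rv))
Q1=Q0*R.from_rotvec(rv*.45)
plan([(np.array([.67,-.04,.24]),Q1),(np.array([.50,-.13,.28]),Y)],[0,8.5])
E
```

```text
[-44.10043621 -20.57219339 -62.36613669]
->  [ 0.67 -0.04  0.24] rows 6
[-0.058, -0.027, -0.082, -0.84, -1.52, -2.28, 0]
[-0.058, -0.027, -0.082, -0.78, -1.45, -2.34, 0]
[-0.058, -0.027, -0.082, -0.73, -1.38, -2.4, 0]
[-0.058, -0.027, -0.082, -0.69, -1.3, -2.46, 0]
[-0.058, -0.027, -0.082, -0.65, -1.21, -2.52, 0]
[-0.058, -0.027, -0.082, -0.63, -1.11, -2.57, 0]
->  [ 0.5  -0.13  0.28] rows 7
[-0.06, -0.028, -0.086, -2.71, -0.3, -0.67, 8.5]
[-0.06, -0.028, -0.086, -2.69, -0.49, -0.62, 8.5]
[-0.06, -0.028, -0.086, -2.66, -0.68, -0.58, 8.5]
[-0.06, -0.028, -0.086, -2.61, -0.87, -0.55, 8.5]
[-0.06, -0.028, -0.086, -2.54, -1.06, -0.53, 8.5]
[-0.06, -0.028, -0.086, -2.46, -1.24, -0.53, 8.5]
[-0.06, -0.028, -0.086, -2.36, -1.42, -0.55, 8.5]
```

Emit:
servo_tool --moves '[[[-0.058, -0.027, -0.082, -0.8, -1.5, -2.3, 0], [-0.058, -0.027, -0.082, -0.8, -1.4, -2.3, 0], [-0.058, -0.027, -0.082, -0.7, -1.4, -2.4, 0], [-0.058, -0.027, -0.082, -0.7, -1.3, -2.5, 0], [-0.058, -0.027, -0.082, -0.7, -1.2, -2.5, 0], [-0.058, -0.027, -0.082, -0.6, -1.1, -2.6, 0], [-0.06, -0.028, -0.086, -2.7, -0.3, -0.7, 8.5], [-0.06, -0.028, -0.086, -2.7, -0.5, -0.6, 8.5], [-0.06, -0.028, -0.086, -2.7, -0.7, -0.6, 8.5], [-0.06, -0.028, -0.086, -2.6, -0.9, -0.6, 8.5], [-0.06, -0.028, -0.086, -2.5, -1.1, -0.5, 8.5], [-0.06, -0.028, -0.086, -2.5, -1.2, -0.5, 8.5]]]'

```text
time: 5.32
ee_pos: [0.5254, -0.1309, 0.2693]
tcp_rot: [-177.3, 0.0, 60.7]
wrist_force: [0.0, -0.1, 1.4]
opening: 0.0724
```

```bash
python3 - <<'E'
from h import *
st();log()
Y=R.from_euler("xyz",[180,0,63],degrees=True)
plan([(np.array([.427,-.218,.17]),Y)],[8.5])
E
```

```text
t 5.32 p [ 0.5254 -0.1309  0.2693] rpy [-177.3    0.    60.7] F [ 0.  -0.1  1.4] open 0.0724 q [-14.3   7.6  17.2 102.2   0.7 105. ]
->  [ 0.427 -0.218  0.17 ] rows 5
[-0.01, -0.0, -0.008, -2.48, -0.77, 2.03, 8.5]
[-0.01, -0.0, -0.008, -2.48, -0.81, 2.02, 8.5]
[-0.01, -0.0, -0.008, -2.47, -0.84, 2.01, 8.5]
[-0.01, -0.0, -0.008, -2.46, -0.88, 2.0, 8.5]
[-0.01, -0.0, -0.008, -2.45, -0.92, 1.99, 8.5]
```

Emit:
servo_tool --moves '[[[-0.01, 0, -0.008, -2.5, -0.8, 2.0, 8.5], [-0.01, 0, -0.008, -2.5, -0.8, 2.0, 8.5], [-0.01, 0, -0.008, -2.5, -0.8, 2.0, 8.5], [-0.01, 0, -0.008, -2.4, -0.9, 2.0, 8.5], [-0.01, 0, -0.008, -2.4, -0.9, 2.0, 8.5], [0, 0, 0, 0, 0, 0, 8.5], [0, 0, 0, 0, 0, 0, 8.5]]]'

```text
time: 5.9
ee_pos: [0.4179, -0.2214, 0.1697]
tcp_rot: [179.0, 0.3, 63.4]
wrist_force: [1.0, 1.2, 0.6]
opening: 0.0849
```

```bash
python3 - <<'E'
from h import *
o=st();log()
c=imaging.calibration("wrist"); a=imaging.camera("wrist"); cv2.imwrite("pics/h_wrist.png",a)
s=imaging.camera("side"); cv2.imwrite("pics/h_side.png",s)
print(proj(c,[[.427,-.218,.09],[.427,-.218,.0]]))
E
```

```text
t 5.9 p [ 0.4179 -0.2214  0.1697] rpy [179.    0.3  63.4] F [1.  1.2 0.6] open 0.0849 q [-27.7  -7.4  -8.9  87.5  -0.3  88.9]
[[288.42469294 206.76987327]
 [284.58726496 184.18223189]]
```

View pics/h_wrist.png

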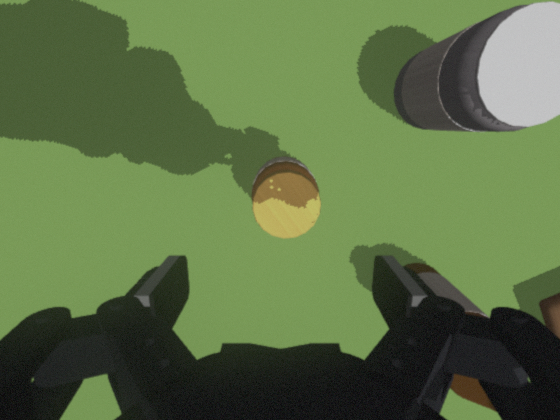

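View pics/h_side.png

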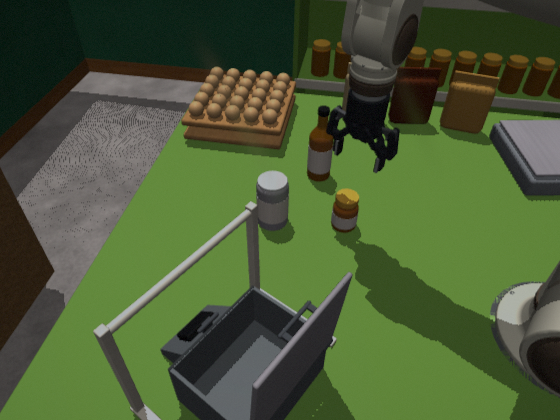

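```bash
python3 - <<'E'
from h import *
o=st()
c=imaging.calibration("wrist"); a=cv2.imread("pics/h_wrist.png")
hs=cv2.cvtColor(a,cv2.COLOR_BGR2HSV); m=cv2.inRange(hs,(12,60,60),(32,255,255)); m[:150]=0;m[245:]=0;m[:,:240]=0;m[:,330:]=0
cn=max(cv2.findContours(m,0,2)[0],key=cv2.contourArea); print(cv2.minEnclosingCircle(cn),cv2.boundingRect(cn))
b=cv2.boundingRect(cn); r=b[2]/2; print(onplane(c,(b[0]+r,b[1]+b[3]-r),.09))
j=np.array([.4265,-.2185,.033])
Y=R.from_euler("xyz",[180,0,63],degrees=True)
plan([(j*[1,1,0]+[0,0,.11],Y),(j,Y)],[8.5,8.5],maxd=2.6)
E
```

```text
t 6.0 p [ 0.419  -0.221   0.1703] rpy [179.    0.3  63.5] F [0.2 0.4 0.2] open 0.0848 q [-27.6  -7.3  -8.8  87.5  -0.3  88.9]
((284.629638671875, 199.40740966796875), 38.627079010009766) (252, 161, 69, 78)
[ 0.42754936 -0.21555394  0.09      ]
->  [ 0.426 -0.218  0.11 ] rows 3
[0.006, 0.002, 0.003, 0.2, 0.15, 2.01, 8.5]
[0.006, 0.002, 0.003, 0.19, 0.16, 2.01, 8.5]
[0.006, 0.002, 0.003, 0.19, 0.17, 2.01, 8.5]
->  [ 0.426 -0.218  0.033] rows 3
[-0.0, 0.0, -0.0, 0.0, -0.0, 2.57, 8.5]
[-0.0, 0.0, -0.0, 0.0, -0.0, 2.57, 8.5]
[-0.0, 0.0, -0.0, 0.0, -0.0, 2.57, 8.5]
```

Emit:
servo_tool --moves '[[[0.006, 0.002, 0.003, 0.3, 0.2, 2.0, 8.5], [0.006, 0.002, 0.003, 0.3, 0.1, 2.0, 8.5], [0.006, 0.002, 0.003, 0.2, 0.2, 2.0, 8.5], [0, 0, 0, 0, 0, 2.5, 8.5], [0, 0, 0, 0, 0, 2.5, 8.5], [0, 0, 0, 0, 0, 2.0, 8.5], [0, 0, 0, 0, 0, 0, 8.5]]]'

```text
time: 6.58
ee_pos: [0.4394, -0.2149, 0.0435]
tcp_rot: [179.3, -0.1, 63.3]
wrist_force: [-0.1, 0.0, 0.4]
opening: 0.0846
```

```bash
python3 - <<'E'
from h import *
o=st()
a=imaging.camera("wrist"); cv2.imwrite("pics/i_wrist.png",a)
s=imaging.camera("side"); cv2.imwrite("pics/i_side.png",cv2.resize(s[60:260,240:480],None,fx=2.5,fy=2.5))
E
```

```text
t 6.58 p [ 0.4394 -0.2149  0.0435] rpy [ 1.793e+02 -1.000e-01  6.330e+01] F [-0.1  0.   0.4] open 0.0846 q [-26.1  -3.4 -19.2  73.5   0.1  90.6]
```

View pics/i_wrist.png

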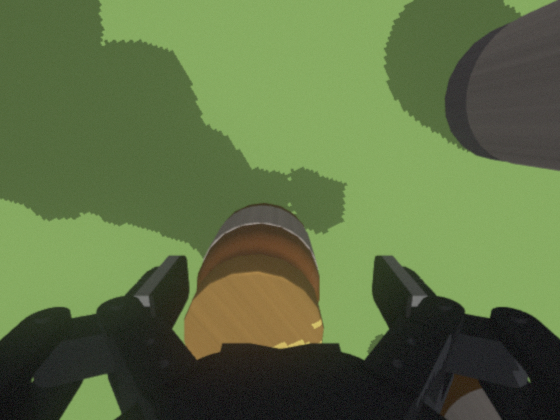

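View pics/i_side.png

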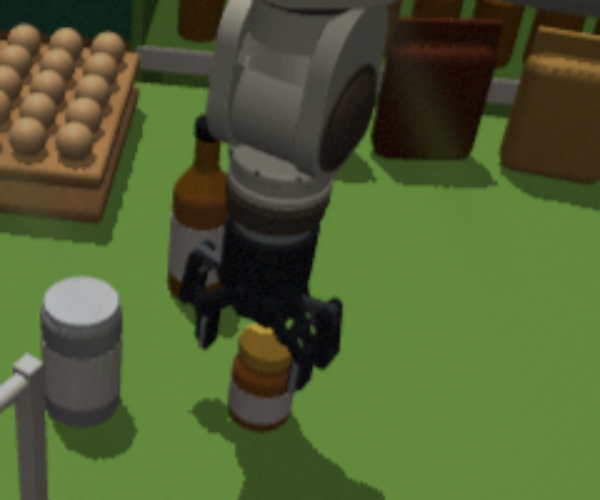

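Emit:
servo_tool --moves '[[[0, 0, 0, -0.6, -1.0, 0, 8.5], [0, 0, 0, 0, 0, 0, 8.5], [0.01, 0, 0, 0, 0, 1.0, 8.5], [0, 0, 0, 0, 0, 0, 8.5]]]'

```text
time: 7.02
ee_pos: [0.4318, -0.2177, 0.0428]
tcp_rot: [179.2, -0.1, 63.4]
wrist_force: [0.5, 0.7, 0.0]
opening: 0.085
```

Emit:
servo_tool --moves '[[[0.01, 0, 0, 0, -0.6, 0.8, 8.5], [0, 0, 0, 0, -0.3, 0.8, 8.5], [0, 0, 0, 0, 0, 0, 8.5]]]'

```text
time: 7.27
ee_pos: [0.4239, -0.2138, 0.0263]
tcp_rot: [179.7, -0.1, 63.3]
wrist_force: [0.2, 0.4, 0.2]
opening: 0.0853
```

Emit:
servo_tool --moves '[[[0, 0, 0, 0, 0.3, -0.6, 8.5], [0, 0, 0, 0, 0.1, -0.3, 8.5], [0, 0, 0, 0, 0, 0, 8.5]]]'

```text
time: 7.52
ee_pos: [0.4271, -0.2155, 0.0354]
tcp_rot: [179.8, -0.1, 63.3]
wrist_force: [-0.2, -0.3, 0.3]
opening: 0.0853
```

Centred to about a millimetre. Closing.

Emit:
servo_tool --force 35 --moves '[[[0, 0, 0, 0, 0, 0, 5.0], [0, 0, 0, 0, 0, 0, 5.0], [0, 0, 0, 0, 0, 0, 5.0], [0, 0, 0, 0, 0, 0, 5.0], [0, 0, 0, 0, 0, 0, 5.0], [0, 0, 0, 0, 0, 0, 5.0], [0, 0, 0, 0, 0, 0, 5.0]]]'

```text
time: 8.1
ee_pos: [0.4278, -0.2158, 0.0366]
tcp_rot: [179.7, -0.1, 63.3]
wrist_force: [-0.8, -0.2, 1.2]
opening: 0.0563
```

```bash
python3 - <<'E'
from h import *
o=st()
s=imaging.camera("side"); cv2.imwrite("pics/j_side.png",cv2.resize(s[60:260,240:480],None,fx=2.5,fy=2.5))
x=np.load("bin.npy"); Y=R.from_euler("xyz",[180,0,np.degrees(x[2])-90],degrees=True)
T=b2w(x,(-.02,.042,.36))[0]; print("T",T,ori(T-[0,0,.3],Y))
plan([(np.array([.43,-.2,.20]),Y),(np.array([.47,-.05,.37]),Y),(T,Y)],[5,5,5],maxd=3.4)
E
```

```text
t 8.1 p [ 0.4278 -0.2158  0.0366] rpy [ 1.797e+02 -1.000e-01  6.330e+01] F [-0.8 -0.2  1.2] open 0.0563 q [-26.8  -4.2 -20.7  73.2   0.1  89.8]
T [0.54672697 0.14989428 0.36      ] (array([ 15.3,  90. ,   0. , 132.5]), array([0.567, 0.345]))
->  [ 0.43 -0.2   0.2 ] rows 5
[0.001, -0.0, 0.002, 0.31, -0.09, -3.27, 5]
[0.001, -0.0, 0.002, 0.31, -0.09, -3.27, 5]
[0.001, -0.0, 0.002, 0.3, -0.09, -3.27, 5]
[0.001, -0.0, 0.002, 0.3, -0.1, -3.27, 5]
[0.001, -0.0, 0.002, 0.3, -0.1, -3.27, 5]
->  [ 0.47 -0.05  0.37] rows 7
[0.0, -0.0, -0.0, 2.17, -0.47, -2.43, 5]
[0.0, -0.0, -0.0, 2.17, -0.47, -2.43, 5]
[0.0, -0.0, -0.0, 2.17, -0.47, -2.43, 5]
[0.0, -0.0, -0.0, 2.17, -0.47, -2.43, 5]
[0.0, -0.0, -0.0, 2.17, -0.47, -2.43, 5]
[0.0, -0.0, -0.0, 2.17, -0.47, -2.43, 5]
[0.0, -0.0, -0.0, 2.17, -0.47, -2.43, 5]
->  [0.547 0.15  0.36 ] rows 7
[0.0, 0.0, 0.0, 3.04, -0.33, 0.14, 5]
[0.0, 0.0, 0.0, 3.04, -0.33, 0.14, 5]
[0.0, 0.0, 0.0, 3.04, -0.33, 0.14, 5]
[0.0, 0.0, 0.0, 3.04, -0.33, 0.14, 5]
[0.0, 0.0, 0.0, 3.04, -0.33, 0.14, 5]
[0.0, 0.0, 0.0, 3.04, -0.33, 0.14, 5]
[0.0, 0.0, 0.0, 3.04, -0.33, 0.14, 5]
```

View pics/j_side.png

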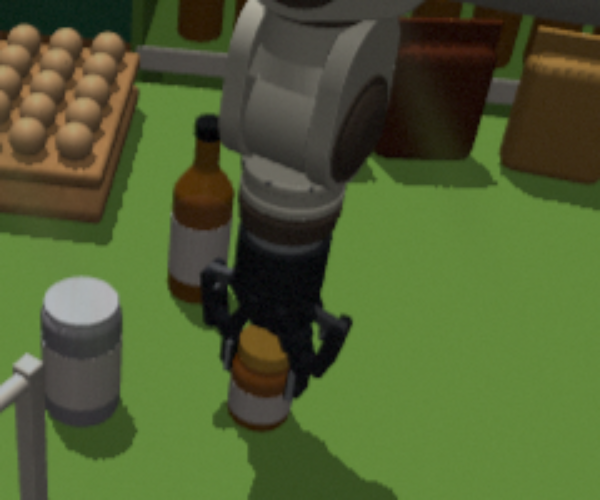

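Gripped at 56 mm. Lifting and carrying.

Emit:
servo_tool --moves '[[[0, 0, 0, 0.1, 0, -1.0, 5], [0, 0, 0, 0.2, 0, -2.0, 5], [0, 0, 0, 0.3, -0.1, -3.0, 5], [0, 0, 0, 0.3, -0.1, -3.2, 5], [0, 0, 0, 0.4, -0.1, -3.2, 5], [0, 0, 0, 1.0, -0.2, -3.0, 5], [0, 0, 0, 2.0, -0.4, -2.5, 5], [0, 0, 0, 2.2, -0.5, -2.5, 5], [0, 0, 0, 2.2, -0.5, -2.5, 5], [0, 0, 0, 2.2, -0.5, -2.5, 5], [0, 0, 0, 2.2, -0.5, -2.5, 5], [0, 0, 0, 2.2, -0.5, -2.4, 5]]]'

```text
time: 9.15
ee_pos: [0.4607, -0.0585, 0.3534]
tcp_rot: [-179.7, -0.1, 62.9]
wrist_force: [0.9, -0.2, -2.1]
opening: 0.0566
```

```bash
python3 - <<'E'
from h import *
o=st();log()
x=np.load("bin.npy"); Y=R.from_euler("xyz",[180,0,np.degrees(x[2])-90],degrees=True)
T=b2w(x,(-.02,.042,.36))[0]
plan([(T,Y)],[5],maxd=3.4)
E
```

```text
t 9.15 p [ 0.4607 -0.0585  0.3534] rpy [-1.797e+02 -1.000e-01  6.290e+01] F [ 0.9 -0.2 -2.1] open 0.0566 q [ -7.4  -1.7  17.2 109.2   0.2 109.7]
->  [0.547 0.15  0.36 ] rows 7
[-0.001, -0.0, 0.0, 3.21, -0.26, -0.09, 5]
[-0.001, -0.0, 0.0, 3.21, -0.26, -0.09, 5]
[-0.001, -0.0, 0.0, 3.21, -0.26, -0.09, 5]
[-0.001, -0.0, 0.0, 3.21, -0.26, -0.09, 5]
[-0.001, -0.0, 0.0, 3.21, -0.26, -0.09, 5]
[-0.001, -0.0, 0.0, 3.21, -0.27, -0.09, 5]
[-0.001, -0.0, 0.0, 3.21, -0.27, -0.09, 5]
```

Emit:
servo_tool --moves '[[[0, 0, 0, 3.2, -0.3, -0.5, 5], [0, 0, 0, 3.2, -0.3, -0.3, 5], [0, 0, 0, 3.2, -0.3, -0.1, 5], [0, 0, 0, 3.2, -0.3, -0.1, 5], [0, 0, 0, 3.2, -0.3, -0.1, 5], [0, 0, 0, 3.0, -0.3, 0, 5], [0, 0, 0, 2.0, -0.2, 0, 5], [0, 0, 0, 1.0, 0, 0, 5], [0, 0, 0, 0, 0, 0, 5]]]'

```text
time: 9.9
ee_pos: [0.544, 0.162, 0.3771]
tcp_rot: [179.7, -0.4, 63.1]
wrist_force: [-0.0, 0.6, -2.0]
opening: 0.0564
```

```bash
python3 - <<'E'
from h import *
o=st();log()
x=np.load("bin.npy"); Y=R.from_euler("xyz",[180,0,np.degrees(x[2])-90],degrees=True)
T=b2w(x,(-.02,.042,.30))[0]
for n in ("side","wrist","top"): cv2.imwrite(f"pics/k_{n}.png",imaging.camera(n))
plan([(T,Y)],[5],maxd=2)
E
```

```text
t 9.9 p [0.544  0.162  0.3771] rpy [179.7  -0.4  63.1] F [-0.   0.6 -2. ] open 0.0564 q [1.650e+01 1.410e+01 3.740e+01 1.129e+02 1.000e-01 1.334e+02]
->  [0.547 0.15  0.3  ] rows 4
[0.001, -0.002, 0.001, -0.19, 0.17, 1.95, 5]
[0.001, -0.002, 0.001, -0.19, 0.18, 1.95, 5]
[0.001, -0.002, 0.001, -0.18, 0.18, 1.95, 5]
[0.001, -0.002, 0.001, -0.18, 0.18, 1.95, 5]
```

View pics/k_side.png

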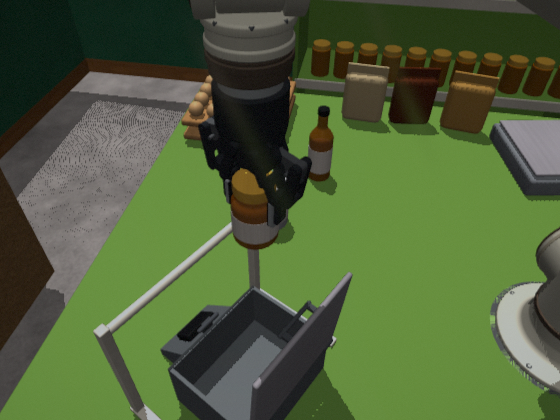

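View pics/k_wrist.png

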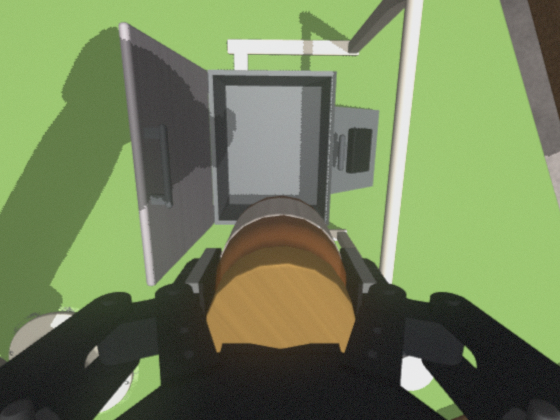

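View pics/k_top.png

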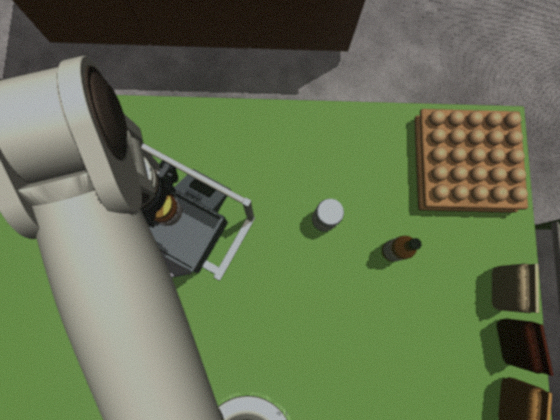

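```bash
python3 - <<'E'
from h import *
x=np.load("bin.npy"); c=imaging.calibration("wrist"); iv=lambda p:(b2w((0,0,-x[2]),p-np.array([x[0],x[1],0]))[0]).round(4)
for uv in ((209,72),(335,72),(217,222),(330,223)): print(uv,iv(onplane(c,uv,.108)))
print(proj(c,b2w(x,[(.08,-.1,.108),(-.08,-.1,.108),(.08,.1,.108),(-.08,.1,.108)])).round(0))
print("button",iv(onplane(c,(359,150),.06)), "tcp",iv(bot.get_obs()["ee_pos"]))
E
python3 -c "
import cv2;a=cv2.imread('pics/k_wrist.png')[40:260,110:400];cv2.imwrite('pics/k2.png',cv2.resize(a,None,fx=2.6,fy=2.6))"
```

```text
(209, 72) [ 0.075  -0.0964  0.108 ]
(335, 72) [-0.0806 -0.097   0.108 ]
(217, 222) [0.0745 0.0968 0.108 ]
(330, 223) [-0.0829  0.098   0.108 ]
[[205.  69.]
 [335.  69.]
 [213. 224.]
 [328. 224.]]
button [-0.129   0.0008  0.06  ] tcp [-0.0126  0.035   0.3779]
```

View pics/k2.png

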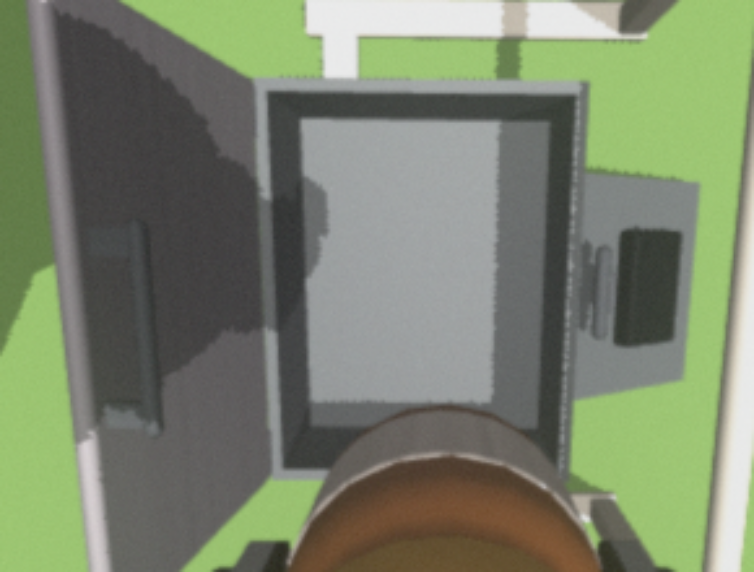

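```bash
python3 - <<'E'
from h import *
x=np.load("bin.npy"); c=imaging.calibration("wrist"); s=imaging.calibration("side")
ph=1.65
for d in (.06,.1,.14,.165):
  for h in (0,.03):
    P=[np.array([.08,0,.108])+d*np.array([-np.cos(ph),0,np.sin(ph)])+h*np.array([-np.sin(ph),0,-np.cos(ph)])+[0,y,0] for y in(-.04,.04)]
    W=b2w(x,P); print(d,h,proj(c,W).round(0).tolist(),proj(s,W).round(0).tolist())
E
```

```text
0.06 0 [[191.0, 118.0], [196.0, 190.0]] [[279.0, 386.0], [313.0, 343.0]]
0.06 0.03 [[218.0, 118.0], [221.0, 191.0]] [[262.0, 372.0], [296.0, 331.0]]
0.1 0 [[176.0, 117.0], [183.0, 197.0]] [[281.0, 373.0], [316.0, 329.0]]
0.1 0.03 [[207.0, 117.0], [211.0, 198.0]] [[263.0, 359.0], [299.0, 317.0]]
0.14 0 [[157.0, 115.0], [166.0, 207.0]] [[284.0, 359.0], [320.0, 314.0]]
0.14 0.03 [[192.0, 115.0], [198.0, 208.0]] [[265.0, 344.0], [302.0, 302.0]]
0.165 0 [[142.0, 113.0], [153.0, 214.0]] [[285.0, 349.0], [323.0, 304.0]]
0.165 0.03 [[181.0, 113.0], [188.0, 215.0]] [[266.0, 334.0], [304.0, 291.0]]
```

Emit:
servo_tool --moves '[[[0, 0, 0, -0.2, 0.2, 2.0, 5], [0, 0, 0, -0.2, 0.2, 2.5, 5], [0, 0, 0, -0.2, 0.1, 3.0, 5], [0, 0, 0, -0.1, 0.1, 3.0, 5], [0, 0, 0, -0.1, 0, 3.0, 5], [0, 0, 0, 0, 0, 3.0, 5], [0, 0, 0, 0, 0, 2.0, 5], [0, 0, 0, 0, 0, 1.0, 5], [0, 0, 0, 0, 0, 0, 5]]]'

```text
time: 10.8
ee_pos: [0.5434, 0.1381, 0.1803]
tcp_rot: [179.2, -0.7, 62.3]
wrist_force: [-0.5, 0.0, -2.2]
opening: 0.0565
```

```bash
cat >> h.py <<'E'
def inbin(p):
    x=np.load("bin.npy"); return b2w((0,0,-x[2]),np.asarray(p)-np.array([x[0],x[1],0]))[0].round(4)
E
python3 - <<'E'
from h import *
o=st();log(); print(inbin(o["ee_pos"]))
for n in ("side","wrist"): cv2.imwrite(f"pics/l_{n}.png",imaging.camera(n))
E
```

```text
t 10.8 p [0.5434 0.1381 0.1803] rpy [179.2  -0.7  62.3] F [-0.5  0.  -2.2] open 0.0565 q [ 14.3   4.6   4.   88.3   0.  132. ]
[-0.0225  0.054   0.1803]
```

View pics/l_side.png

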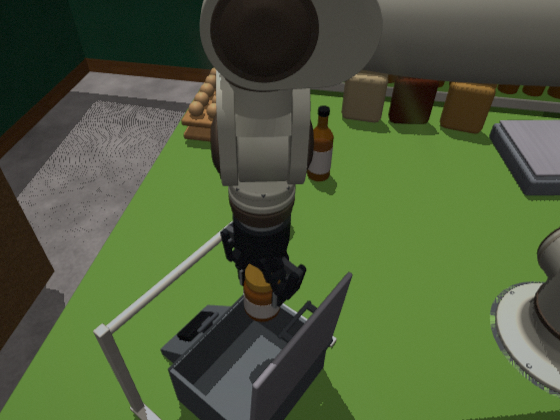

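View pics/l_wrist.png

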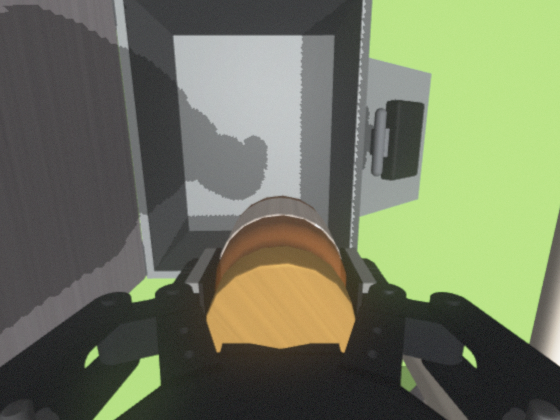

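```bash
python3 - <<'E'
from h import *
x=np.load("bin.npy"); Y=R.from_euler("xyz",[180,0,np.degrees(x[2])-90],degrees=True)
T=b2w(x,(-.019,.040,.16))[0]
plan([(T,Y),(T*[1,1,0]+[0,0,.06],Y)],[5,5],maxd=1.6)
E
```

```text
->  [0.547 0.152 0.16 ] rows 2
[0.008, -0.007, -0.005, 0.64, -0.23, 1.15, 5]
[0.008, -0.007, -0.005, 0.65, -0.22, 1.15, 5]
->  [0.547 0.152 0.06 ] rows 7
[0.0, -0.0, 0.0, -0.0, -0.0, 1.43, 5]
[0.0, -0.0, 0.0, -0.0, -0.0, 1.43, 5]
[0.0, -0.0, 0.0, -0.0, -0.0, 1.43, 5]
[0.0, -0.0, 0.0, -0.0, -0.0, 1.43, 5]
[0.0, -0.0, 0.0, -0.0, -0.0, 1.43, 5]
[0.0, -0.0, 0.0, -0.0, -0.0, 1.43, 5]
[0.0, -0.0, 0.0, -0.0, -0.0, 1.43, 5]
```

Emit:
servo_tool --moves '[[[0.008, -0.007, -0.005, 0.7, -0.2, 0.8, 5], [0.008, -0.007, -0.005, 0.7, -0.2, 0.8, 5], [0.002, 0, 0, 0.2, 0, 1.0, 5], [0, 0, 0, 0, 0, 0.5, 5], [0, 0, 0, 0, 0, 0, 5]]]'

```text
time: 11.32
ee_pos: [0.5511, 0.1564, 0.1542]
tcp_rot: [179.9, -0.2, 62.9]
wrist_force: [0.4, -0.2, -1.7]
opening: 0.0565
```

```bash
python3 - <<'E'
from h import *
o=st();log(); print(inbin(o["ee_pos"]))
E
```

```text
t 11.32 p [0.5511 0.1564 0.1542] rpy [179.9  -0.2  62.9] F [ 0.4 -0.2 -1.7] open 0.0565 q [1.580e+01 7.000e+00 3.700e+00 8.650e+01 1.000e-01 1.329e+02]
[-0.0209  0.0342  0.1542]
```

Emit:
servo_tool --moves '[[[0, 0, 0, 0, 0, 1.4, 5], [0, 0, 0, 0, 0, 1.4, 5], [0, 0, 0, 0, 0, 1.4, 5], [0, 0, 0, 0, 0, 1.4, 5], [0, 0, 0, 0, 0, 1.2, 5], [0, 0, 0, 0, 0, 1.0, 5], [0, 0, 0, 0, 0, 0.6, 5], [0, 0, 0, 0, 0, 0, 5]]]'

```text
time: 11.98
ee_pos: [0.5521, 0.1576, 0.0662]
tcp_rot: [179.8, -0.3, 63.0]
wrist_force: [0.7, -0.8, -1.9]
opening: 0.0563
```

```bash
python3 - <<'E'
from h import *
o=st();log(); print(inbin(o["ee_pos"]))
cv2.imwrite(f"pics/m_side.png",imaging.camera("side"))
E
```

```text
t 11.98 p [0.5521 0.1576 0.0662] rpy [179.8  -0.3  63. ] F [ 0.7 -0.8 -1.9] open 0.0563 q [ 1.590e+01  7.900e+00 -5.000e+00  7.680e+01  1.000e-01  1.329e+02]
[-0.0212  0.0327  0.0662]
```

View pics/m_side.png

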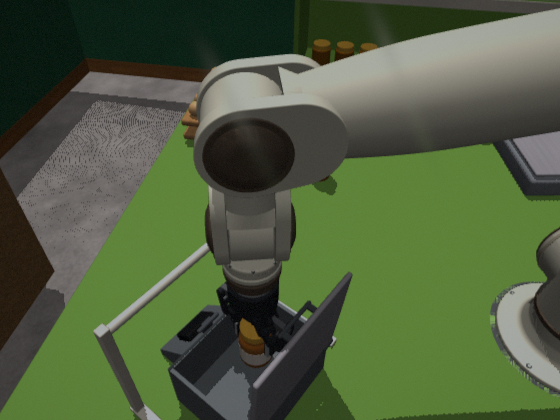

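Emit:
servo_tool --moves '[[[0, 0, 0, 0, 0, 0.5, 5], [0, 0, 0, 0, 0, 0.5, 5], [0, 0, 0, 0, 0, 0.4, 5], [0, 0, 0, 0, 0, 0.3, 5], [0, 0, 0, 0, 0, 0.3, 5], [0, 0, 0, 0, 0, 0.2, 5]]]'

```text
time: 12.53
ee_pos: [0.5542, 0.1581, 0.0586]
tcp_rot: [179.2, -0.7, 62.9]
wrist_force: [-7.3, -1.1, 5.6]
opening: 0.0563
```

The tool met something 12 mm early with a sideways force. Most likely a finger knuckle is on the front wall, so I'll lift, shift towards the middle and look.

Emit:
servo_tool --moves '[[[0, 0, 0, 0, 0, -0.8, 5], [0.007, -0.007, 0, 0, -0.2, -0.6, 5], [0.005, -0.005, 0, 0, -0.8, -0.2, 5], [0, 0, 0, 0, -0.8, 0, 5], [0, 0, 0, 0, 0, 0, 5]]]'

```text
time: 12.95
ee_pos: [0.5376, 0.1672, 0.0777]
tcp_rot: [179.8, -0.1, 62.8]
wrist_force: [0.3, 0.9, -2.2]
opening: 0.0564
```

```bash
python3 - <<'E'
from h import *
o=st();log(); print(inbin(o["ee_pos"]))
for n in ("side","wrist","top"): 
    a=imaging.camera(n); cv2.imwrite(f"pics/n_{n}.png",a if n!="side" else cv2.resize(a[220:410,120:360],None,fx=3,fy=3))
E
```

```text
t 12.95 p [0.5376 0.1672 0.0777] rpy [ 1.798e+02 -1.000e-01  6.280e+01] F [ 0.3  0.9 -2.2] open 0.0564 q [ 1.730e+01  6.300e+00 -5.400e+00  7.800e+01 -1.000e-01  1.345e+02]
[-0.004   0.0308  0.0777]
```

View pics/n_side.png

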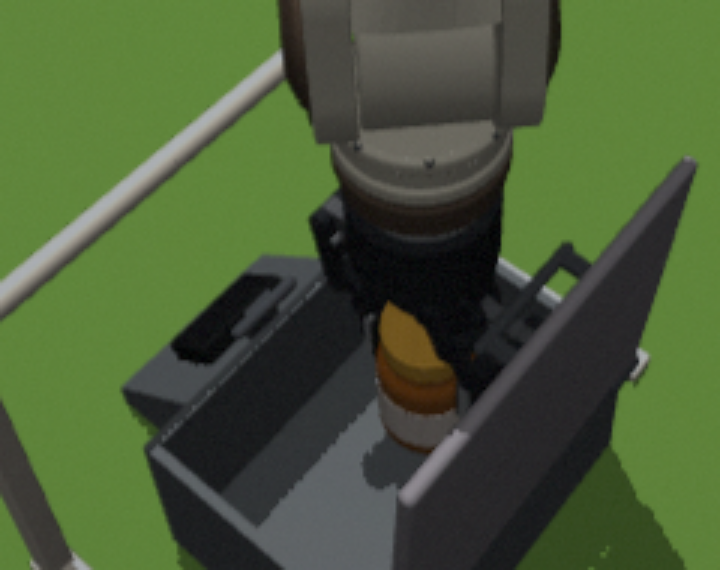

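View pics/n_wrist.png

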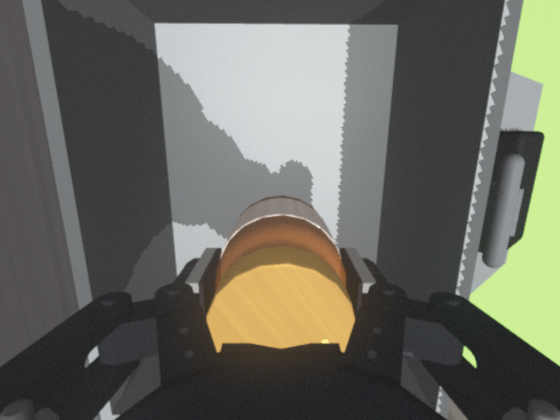

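The jar is held upright and lies clear of the walls now (wrist view: knuckles clear of front wall at x≈470 px). Descending again near the bin centre.

Emit:
servo_tool --moves '[[[0, 0, 0, 0, 0, 0.8, 5], [0, 0, 0, 0, 0, 0.8, 5], [0, 0, 0, 0, 0, 0.6, 5], [0, 0, 0, 0, 0, 0.3, 5]]]'

```text
time: 13.43
ee_pos: [0.5386, 0.1664, 0.0492]
tcp_rot: [179.8, -0.1, 62.8]
wrist_force: [-0.9, -0.2, -1.0]
opening: 0.0564
```

Emit:
servo_tool --moves '[[[0, 0, 0, 0, 0, 0.2, 5], [0, 0, 0, 0, 0, 0.2, 5]]]'

```text
time: 13.6
ee_pos: [0.5384, 0.1662, 0.0464]
tcp_rot: [179.8, -0.1, 62.8]
wrist_force: [-14.7, -2.6, 40.0]
opening: 0.0562
```

Seated on the floor. Releasing partially.

Emit:
servo_tool --moves '[[[0, 0, 0, 0, 0, -0.1, 5.6], [0, 0, 0, 0, 0, 0, 6.2], [0, 0, 0, 0, 0, 0, 6.8], [0, 0, 0, 0, 0, 0, 6.8], [0, 0, 0, 0, 0, 0, 6.8]]]'

```text
time: 14.02
ee_pos: [0.5392, 0.1662, 0.0485]
tcp_rot: [179.7, -0.2, 62.8]
wrist_force: [-0.7, -0.0, 0.7]
opening: 0.0676
```

```bash
python3 - <<'E'
from h import *
o=st();log(); print(inbin(o["ee_pos"]))
for n in ("side","wrist"): 
    a=imaging.camera(n); cv2.imwrite(f"pics/o_{n}.png",a if n!="side" else cv2.resize(a[220:410,120:360],None,fx=3,fy=3))
E
```

```text
t 14.02 p [0.5392 0.1662 0.0485] rpy [179.7  -0.2  62.8] F [-0.7 -0.   0.7] open 0.0676 q [ 1.720e+01  7.000e+00 -8.000e+00  7.470e+01 -1.000e-01  1.344e+02]
[-0.0058  0.0309  0.0485]
```

View pics/o_side.png

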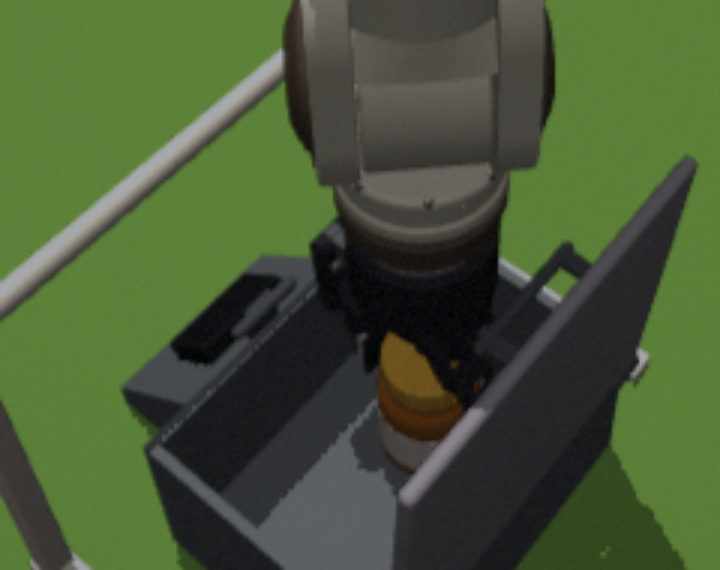

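View pics/o_wrist.png

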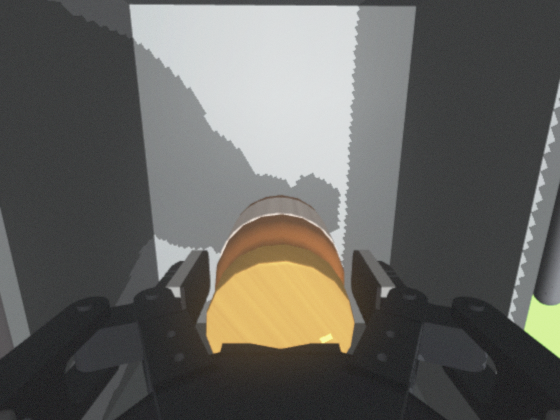

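Jar upright on the floor, pads clear on both sides (gaps at x≈212 and 350 px). Lifting out.

Emit:
servo_tool --moves '[[[0, 0, 0, 0, 0, -0.8, 7.0], [0, 0, 0, 0, 0, -1.2, 7.0], [0, 0, 0, 0, 0, -1.6, 7.0], [0, 0, 0, 0, 0, -2.0, 7.0], [0, 0, 0, 0, 0, -2.0, 7.0], [0, 0, 0, 0, 0, -2.0, 7.0]]]'

```text
time: 14.62
ee_pos: [0.5362, 0.1654, 0.1472]
tcp_rot: [-180.0, 0.1, 62.8]
wrist_force: [0.2, -0.4, -0.1]
opening: 0.0698
```

```bash
python3 - <<'E'
from h import *
o=st();print(inbin(o["ee_pos"]))
for n in ("wrist",): 
    a=imaging.camera(n); cv2.imwrite(f"pics/p_{n}.png",a)
E
```

```text
t 14.62 p [0.5362 0.1654 0.1472] rpy [-1.80e+02  1.00e-01  6.28e+01] F [ 0.2 -0.4 -0.1] open 0.0698 q [ 1.720e+01  5.700e+00  1.600e+00  8.600e+01 -1.000e-01  1.344e+02]
[-0.0035  0.033   0.1472]
```

View pics/p_wrist.png

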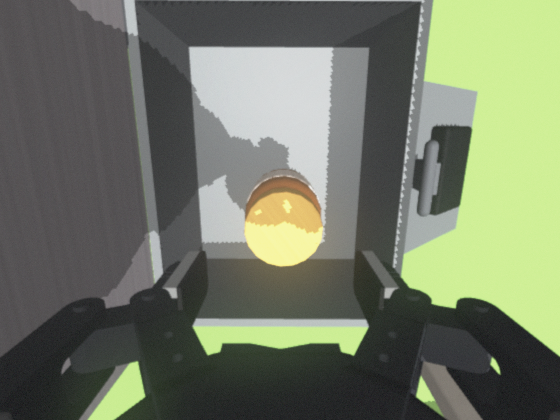

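Jar stands upright in the bin (cap at (284,228), floor around it). Now up, over and behind the lid.

```bash
python3 - <<'E'
from h import *
x=np.load("bin.npy"); Y=R.from_euler("xyz",[180,0,np.degrees(x[2])-90],degrees=True); Z=R.from_euler("xyz",[180,0,np.degrees(x[2])],degrees=True)
p0=bot.get_obs()["ee_pos"]
A=np.array([p0[0],p0[1],.37]); B=b2w(x,(.16,.0,.36))[0]; C=b2w(x,(.15,0,.225))[0]
print(A,B,C,ori(C,Z))
Q0=R.from_euler("xyz",bot.get_obs()["tcp_rot"],degrees=True); rv=(Q0.inv()*Z).as_rotvec(); print(rv)
plan([(A,Q0*R.from_rotvec(rv*.4)),(B,Z)],[0,0],maxd=3.8)
E
```

```text
[0.53758084 0.16584759 0.37      ] [0.40577633 0.26946399 0.36      ] [0.41467255 0.26489702 0.225     ] (array([32.6, 90. ,  0. , 59.7]), array([0.492, 0.51 ]))
[ 4.21205075e-03  1.30941784e-03 -1.57197359e+00]
->  [0.538 0.166 0.37 ] rows 6
[0.0, 0.0, -0.105, 0.01, 0.01, -3.63, 0]
[0.0, 0.0, -0.105, 0.01, 0.01, -3.63, 0]
[0.0, 0.0, -0.105, 0.0, 0.01, -3.63, 0]
[0.0, 0.0, -0.105, 0.0, 0.01, -3.63, 0]
[0.0, 0.0, -0.105, 0.0, 0.01, -3.63, 0]
[0.0, 0.0, -0.105, 0.0, 0.01, -3.63, 0]
->  [0.406 0.269 0.36 ] rows 8
[0.0, 0.0, -0.118, 1.53, -1.43, 0.12, 0]
[0.0, 0.0, -0.118, 1.69, -1.24, 0.12, 0]
[0.0, 0.0, -0.118, 1.82, -1.03, 0.12, 0]
[0.0, 0.0, -0.118, 1.93, -0.81, 0.12, 0]
[0.0, 0.0, -0.118, 2.01, -0.58, 0.12, 0]
[0.0, 0.0, -0.118, 2.07, -0.34, 0.12, 0]
[0.0, 0.0, -0.118, 2.09, -0.09, 0.12, 0]
[0.0, 0.0, -0.118, 2.09, 0.16, 0.12, 0]
```

Emit:
servo_tool --moves '[[[0, 0, 0, 0, 0, -2.5, 6], [0, 0, -0.105, 0, 0, -3.6, 0], [0, 0, -0.105, 0, 0, -3.6, 0], [0, 0, -0.105, 0, 0, -3.6, 0], [0, 0, -0.105, 0, 0, -3.6, 0], [0, 0, -0.105, 0, 0, -3.6, 0], [0, 0, -0.105, 0, 0, -3.0, 0], [0, 0, -0.105, 0, 0, -1.0, 0]]]'

```text
time: 15.33
ee_pos: [0.5313, 0.1643, 0.415]
tcp_rot: [179.5, 0.1, 106.6]
wrist_force: [0.6, -0.2, 0.4]
opening: 0.0
```

```bash
python3 - <<'E'
from h import *
o=st();print(inbin(o["ee_pos"]))
x=np.load("bin.npy");Z=R.from_euler("xyz",[180,0,np.degrees(x[2])],degrees=True)
B=b2w(x,(.16,.0,.36))[0]
plan([(B,Z)],[0],maxd=3.0)
E
```

```text
t 15.33 p [0.5313 0.1643 0.415 ] rpy [1.795e+02 1.000e-01 1.066e+02] F [ 0.6 -0.2  0.4] open 0.0 q [ 1.720e+01  1.580e+01  4.440e+01  1.181e+02 -1.000e-01  9.060e+01]
[3.00e-04 3.63e-02 4.15e-01]
->  [0.406 0.269 0.36 ] rows 7
[0.001, 0.001, -0.115, 1.95, -1.3, 0.77, 0]
[0.001, 0.001, -0.115, 2.09, -1.06, 0.78, 0]
[0.001, 0.001, -0.115, 2.2, -0.81, 0.78, 0]
[0.001, 0.001, -0.115, 2.27, -0.56, 0.78, 0]
[0.001, 0.001, -0.115, 2.32, -0.29, 0.78, 0]
[0.001, 0.001, -0.115, 2.34, -0.02, 0.78, 0]
[0.001, 0.001, -0.115, 2.33, 0.25, 0.79, 0]
```

Emit:
servo_tool --moves '[[[0, 0, -0.115, 2.0, -1.3, 0.2, 0], [0, 0, -0.115, 2.1, -1.1, 0.4, 0], [0, 0, -0.115, 2.2, -0.8, 0.4, 0], [0, 0, -0.115, 2.3, -0.6, 0.6, 0], [0, 0, -0.115, 2.3, -0.3, 0.8, 0], [0, 0, -0.115, 2.3, 0, 0.8, 0], [0, 0, -0.115, 2.3, 0.2, 0.8, 0], [0, 0, 0, 0, 0, 0, 0]]]'

```text
time: 16.0
ee_pos: [0.3988, 0.2692, 0.3835]
tcp_rot: [179.0, 1.0, 155.2]
wrist_force: [1.0, 0.3, 0.1]
opening: 0.0001
```

```bash
python3 - <<'E'
from h import *
o=st();print(inbin(o["ee_pos"]))
x=np.load("bin.npy");Z=R.from_euler("xyz",[180,0,np.degrees(x[2])],degrees=True)
B=b2w(x,(.15,.0,.23))[0]
plan([(B,Z)],[0],maxd=3.0)
for n in ("side","top"): cv2.imwrite(f"pics/q_{n}.png",imaging.camera(n))
E
```

```text
t 16.0 p [0.3988 0.2692 0.3835] rpy [179.    1.  155.2] F [1.  0.3 0.1] open 0.0001 q [ 34.2   0.8  23.4 111.2  -0.4  59. ]
[0.1661 0.0034 0.3835]
->  [0.415 0.265 0.23 ] rows 6
[0.003, 0.003, 0.007, -0.22, 0.0, 2.56, 0]
[0.003, 0.003, 0.007, -0.23, 0.01, 2.56, 0]
[0.003, 0.003, 0.007, -0.24, 0.02, 2.56, 0]
[0.003, 0.003, 0.007, -0.25, 0.03, 2.56, 0]
[0.003, 0.003, 0.007, -0.25, 0.04, 2.56, 0]
[0.003, 0.003, 0.007, -0.26, 0.05, 2.56, 0]
```

View pics/q_side.png

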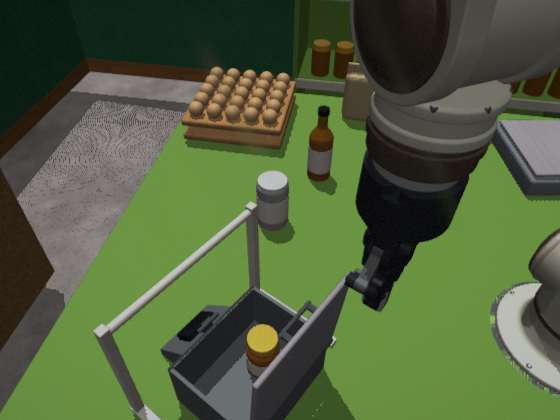

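Emit:
servo_tool --moves '[[[0.003, 0.003, 0.007, -0.2, 0, 2.5, 0], [0.003, 0.003, 0.007, -0.2, 0, 2.6, 0], [0.003, 0.003, 0.007, -0.2, 0, 2.6, 0], [0.003, 0.003, 0.007, -0.2, 0, 2.6, 0], [0.003, 0.003, 0.007, -0.2, 0, 2.2, 0], [0, 0, 0, -0.2, 0, 1.2, 0], [0, 0, 0, 0, 0, 0, 0]]]'

```text
time: 16.68
ee_pos: [0.4199, 0.2604, 0.2484]
tcp_rot: [179.4, 0.5, 151.5]
wrist_force: [-0.0, -0.4, -0.3]
opening: 0.0001
```

```bash
cat > arc.py <<'E'
from h import *
import sys
o=st(); p=inbin(o["ee_pos"]); print(p)
d=float(sys.argv[1])
for ph in range(95,-1,-8):
    f=np.radians(ph)
    P=np.array([.08-.0025-d*np.cos(f)+.008*np.sin(f)+.011*np.sin(f)*(ph>10),.108+d*np.sin(f)+.008*np.cos(f)])
    print(ph,P.round(4))
E
python3 arc.py .115
```

```text
t 16.68 p [0.4199 0.2604 0.2484] rpy [179.4   0.5 151.5] F [-0.  -0.4 -0.3] open 0.0001 q [31.9 -3.1  3.8 96.1 -0.1 60.4]
[0.1433 0.0016 0.2484]
95 [0.1065 0.2219]
87 [0.0905 0.2233]
79 [0.0742 0.2224]
71 [0.058  0.2193]
63 [0.0422 0.2141]
55 [0.0271 0.2068]
47 [0.013  0.1976]
39 [1.000e-04 1.866e-01]
31 [-0.0113  0.1741]
23 [-0.0209  0.1603]
15 [-0.0287  0.1455]
7 [-0.0357  0.13  ]
```

Emit:
servo_tool --moves '[[[0, 0, 0, -1.8, 0, 2.0, 0], [0, 0, 0, -1.8, 0, 0.5, 0], [0, 0, 0, -1.6, 0, 0, 0], [0, 0, 0, -1.6, 0, 0, 0], [0, 0, 0, -1.6, 0, 0.2, 0], [0, 0, 0, -1.6, 0, 0.4, 0]]]'

```text
time: 17.18
ee_pos: [0.5129, 0.2097, 0.2252]
tcp_rot: [179.1, 0.5, 150.9]
wrist_force: [-1.9, 2.2, -0.1]
opening: 0.0001
```

```bash
python3 arc.py .115; python3 - <<'E'
from h import *
cv2.imwrite("pics/r_side.png",imaging.camera("side"))
E
```

```text
t 17.18 p [0.5129 0.2097 0.2252] rpy [179.1   0.5 150.9] F [-1.9  2.2 -0.1] open 0.0001 q [22.2  4.3  8.7 93.3  0.2 51.2]
[0.0375 0.0042 0.2252]
95 [0.1065 0.2219]
87 [0.0905 0.2233]
79 [0.0742 0.2224]
71 [0.058  0.2193]
63 [0.0422 0.2141]
55 [0.0271 0.2068]
47 [0.013  0.1976]
39 [1.000e-04 1.866e-01]
31 [-0.0113  0.1741]
23 [-0.0209  0.1603]
15 [-0.0287  0.1455]
7 [-0.0357  0.13  ]
```

View pics/r_side.png

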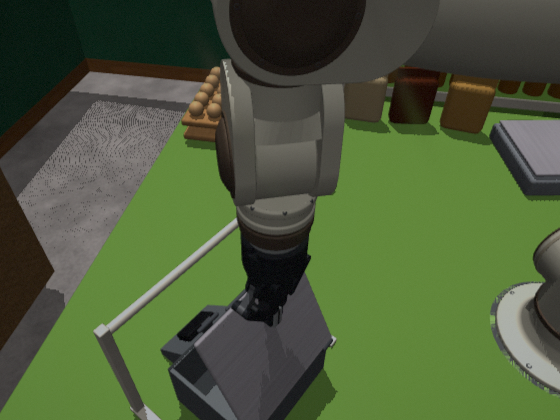

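Emit:
servo_tool --moves '[[[0, 0, 0, -1.2, 0, 1.2, 0], [0, 0, 0, -1.2, 0, 1.4, 0], [0, 0, 0, -1.1, 0, 1.2, 0], [0, 0, 0, -0.9, 0, 1.4, 0], [0, 0, 0, -0.7, 0, 1.3, 0], [0, 0, 0, -0.5, 0, 1.0, 0]]]'

```text
time: 17.73
ee_pos: [0.5723, 0.1787, 0.1502]
tcp_rot: [178.7, 0.9, 150.5]
wrist_force: [-1.6, 0.5, 1.0]
opening: -0.0003
```

```bash
python3 arc.py .115 | head -2; python3 - <<'E'
from h import *
cv2.imwrite("pics/s_side.png",imaging.camera("side"))
E
```

```text
t 17.73 p [0.5723 0.1787 0.1502] rpy [178.7   0.9 150.5] F [-1.6  0.5  1. ] open -0.0003 q [17.2  9.4  5.9 85.   0.2 46.8]
[-0.0296  0.0047  0.1502]
```

View pics/s_side.png

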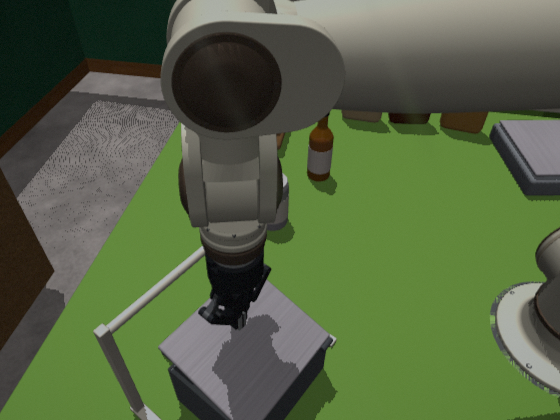

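Emit:
servo_tool --moves '[[[0, 0, 0, -0.3, 0, 1.0, 0], [0, 0, 0, -0.1, 0, 0.9, 0], [0, 0, 0, 0, 0, 0.6, 0], [0, 0, 0, 0, 0, 0.4, 0]]]'

```text
time: 18.12
ee_pos: [0.5777, 0.1756, 0.1176]
tcp_rot: [178.8, 0.9, 150.4]
wrist_force: [-0.3, -1.1, 3.3]
opening: 0.0001
```

Emit:
servo_tool --moves '[[[0, 0, 0, 0, 0, 0.2, 0], [0, 0, 0, 0, 0, 0.2, 0]]]'

```text
time: 18.28
ee_pos: [0.5779, 0.1756, 0.1146]
tcp_rot: [178.8, 1.0, 150.4]
wrist_force: [-6.3, -3.5, 19.5]
opening: -0.0001
```

19.5 N exceeds the snap force at this point on the lid. Lifting slowly to see whether it stays shut.

Emit:
servo_tool --moves '[[[0, 0, 0, 0, 0, -0.5, 0], [0, 0, 0, 0, 0, -0.8, 0], [0, 0, 0, 0, 0, -0.8, 0], [0, 0, 0, 0, 0, -0.8, 0]]]'

```text
time: 18.62
ee_pos: [0.5758, 0.1759, 0.1444]
tcp_rot: [178.8, 1.0, 150.4]
wrist_force: [0.2, 0.2, 0.5]
opening: 0.0002
```

```bash
python3 - <<'E'
from h import *
o=st(); print(inbin(o["ee_pos"]))
a=imaging.camera("side");cv2.imwrite("pics/t_side.png",cv2.resize(a[200:420,80:360],None,fx=2.6,fy=2.6))
E
```

```text
t 18.62 p [0.5758 0.1759 0.1444] rpy [178.8   1.  150.4] F [0.2 0.2 0.5] open 0.0002 q [16.9  9.7  5.6 84.4  0.1 46.5]
[-0.0341  0.0056  0.1444]
```

View pics/t_side.png

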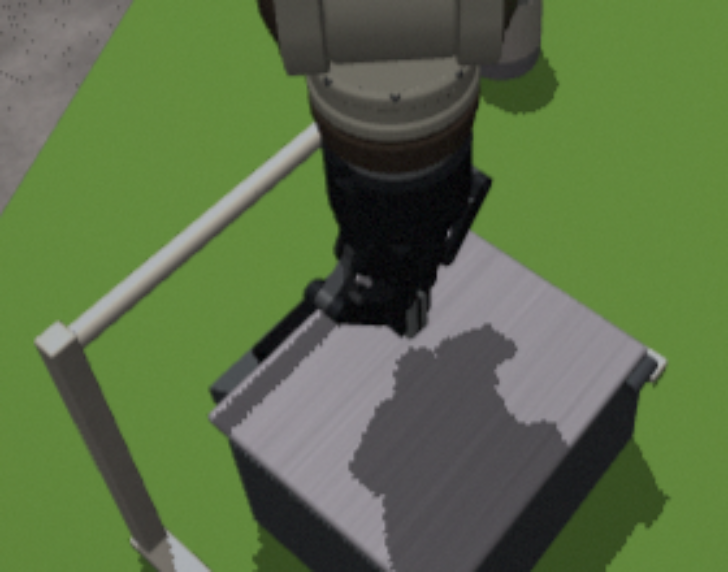

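No contact force with the tool 28 mm up, and the lid stays down. Retreating and making a final check.

Emit:
servo_tool --moves '[[[0, 0, 0, 0, 0, -2.5, 0], [0, 0, 0, 0.5, 0, -3.5, 0], [0, 0, 0, 1.5, 0, -3.8, 0], [0, 0, 0, 2.5, 0, -3.0, 0], [0, 0, 0, 3.5, 1.5, -1.5, 0], [0, 0, 0, 3.5, 1.5, 0, 0], [0, 0, 0, 3.5, 1.5, 0, 0], [0, 0, 0, 3.0, 1.5, 0, 0], [0, 0, 0, 1.0, 0.5, 0, 0], [0, 0, 0, 0, 0, 0, 0]]]'

```text
time: 19.5
ee_pos: [0.4338, 0.33, 0.2973]
tcp_rot: [178.5, 1.0, 150.2]
wrist_force: [-0.0, 0.3, -0.2]
opening: 0.0002
```

```bash
python3 - <<'E'
from h import *
o=st(); print(inbin(o["ee_pos"]),np.abs(o["qd"]).max())
for n in ("side","top"): cv2.imwrite(f"pics/u_{n}.png",imaging.camera(n))
E
```

```text
t 19.5 p [0.4338 0.33   0.2973] rpy [178.5   1.  150.2] F [-0.   0.3 -0.2] open 0.0002 q [ 37.5   4.5  17.  100.7  -0.4  67.2]
[ 0.1627 -0.0667  0.2973] 1.2655957162502178
```

View pics/u_side.png

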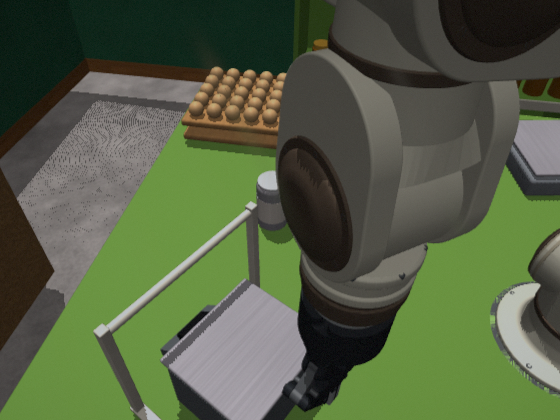

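View pics/u_top.png

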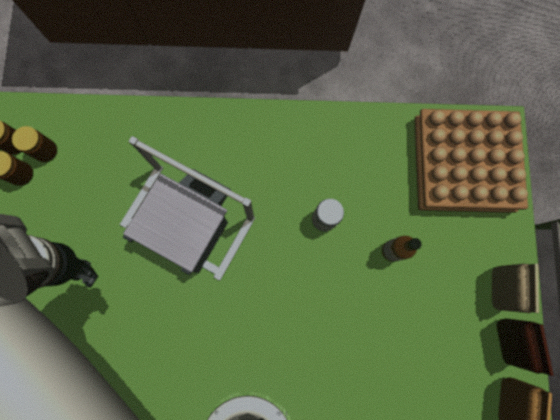

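```bash
python3 - <<'E'
from h import *
a=cv2.imread("pics/a_top.png").astype(int);b=cv2.imread("pics/u_top.png").astype(int)
d=np.abs(cv2.GaussianBlur(a.astype(np.uint8),(5,5),0).astype(int)-cv2.GaussianBlur(b.astype(np.uint8),(5,5),0)).max(2)
print("lid/rail",d[130:280,120:255].max(),"tin",d[190:240,305:350].max(),"bottle",d[225:270,375:425].max())
bot.job_done(); st()
E
```

```text
lid/rail 4 tin 4 bottle 5
the job is handed in; nothing more can be done
the job is handed in; nothing more can be done
```

The job is done and handed in at about 19.5 s of the 72 s allowed. I pressed the latch from below the rail and the lid opened fully. I then stood the jar upright on the bin floor, released it, and swept the lid down from behind until it snapped shut.

**Last checks:**
- **Lid:** it stayed shut once the tool was lifted away. The final top picture matches the starting one around the bin, lid and rail, with only noise-level differences of at most 5 grey levels.
- **Tin and bottle:** they show the same match, so they have not moved.
- **Jar:** pictures after release and before closing show it standing upright. It can't be seen under the shut lid.
- **Robot:** it is about 18 cm above the lid's height and off to the side, reading no contact force.

**Less than ideal:**
- **First lowering of the jar:** it stopped about 12 mm early with roughly 9 N. It looked like a finger knuckle on the front wall, though I did not confirm that. I lifted, moved towards the bin's middle and lowered again.
- **Setting the jar down:** the wrist read about 43 N (40 N of it vertical) as it reached the floor, firmer than I intended. The jar stayed upright, but I can't rule out that this counts against the 40 N limit on how hard the gripper presses.
- **Button press:** it bottomed out at about 26 N.

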